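Sort turned parts on the fitter's bench

TASK

Sort the five loose steel parts on the bench into their holders: the two hexagon nuts into the grey tray, standing on end, one in each compartment; the two rings over the posts of the wooden stand, one on each post and all the way down; and the flanged pin upright, flange down, in the round tin. Leave everything standing still, and do not knock over the small oil bottle that stands among the parts.

Things in the scene. Friction and masses are not known exactly. Their poses are not given: they have to be found in the camera images.
- nut_1: Steel high hexagon nut, a hexagonal prism standing on one end: 46 mm across the flats, 53 mm across the corners, 38 mm tall, 30 mm dark bore, about 0.28 kg. Origin: centre of its underside; z is the upright bore axis; its x axis is square to one pair of flats (the others lie at +60 and -60 degrees). The two nuts are alike.
- nut_2: Steel high hexagon nut, a hexagonal prism standing on one end: 46 mm across the flats, 53 mm across the corners, 38 mm tall, 30 mm dark bore, about 0.28 kg. Origin: centre of its underside; z is the upright bore axis; its x axis is square to one pair of flats (the others lie at +60 and -60 degrees). The two nuts are alike.
- ring_1: Steel bushing ring standing flat on the bench: 52 mm outside, 34 mm bore, 30 mm tall, about 0.24 kg. Origin: centre of its underside; z is its upright axis. The two rings are alike.
- ring_2: Steel bushing ring standing flat on the bench: 52 mm outside, 34 mm bore, 30 mm tall, about 0.24 kg. Origin: centre of its underside; z is its upright axis. The two rings are alike.
- pin: Steel flanged pin standing upright on its flange: flange 44 mm in diameter and 12 mm thick at the bottom, above it a plain round stem 26 mm in diameter up to the top at 75 mm, about 0.35 kg. Origin: centre of the flange's underside; z up along the stem. Grip it by the stem.
- oil_bottle: Small green plastic oil bottle with a black cap, 46 mm in diameter, 70 mm tall, 0.12 kg, loose, standing among the parts. Not to be knocked over. Origin: centre of its underside; z up.
- nut_tray: Grey sheet-metal tray, fixed to the bench: 78 mm (its x) by 152 mm (its y), walls 16 mm high and 4 mm thick, floor 4 mm thick, open on top. A wall as high as the rim splits it into two compartments 70 mm by 70 mm, centred at y = +37 mm and y = -37 mm in its frame. Origin: centre of its underside; z up.
- ring_stand: Wooden board, fixed to the bench: 70 mm (its x) by 150 mm (its y), 12 mm thick, with two upright steel posts at y = +42 mm and y = -42 mm in its frame; each post is 16 mm in diameter, tapered at the top, its top 48 mm above the bench (36 mm above the board). Origin: centre of its underside; z up.
- pin_tin: Low round dark steel tin, fixed to the bench, open on top: 72 mm outside diameter, wall 3 mm, inside diameter 66 mm, rim 22 mm above the bench, floor 4 mm thick. Origin: centre of its underside; z up.
Mind the look-alikes: they are no part of the job. What is shaped like the pin but blue or orange is not meant. What is shaped like the nut_1 but orange or red is not meant.

How it is judged:
At the end, for the whole second after the job is handed in: A nut flat on the floor of each tray compartment (within 18 mm of its centre in x and y), a ring flat on the board round each post (11.5 mm), the pin on the tin's floor (14 mm); heights within 4 mm, upright within 0.12 rad, at rest; the oil bottle upright within 0.15 rad (((x of nut_1 in the frame of nut_tray between -0.018 and 0.018 m and y of nut_1 in the frame of nut_tray between 0.019 and 0.055 m and z of nut_1 in the frame of nut_tray between 0 and 0.008 m and x of nut_2 in the frame of nut_tray between -0.018 and 0.018 m and y of nut_2 in the frame of nut_tray between -0.055 and -0.019 m and z of nut_2 in the frame of nut_tray between 0 and 0.008 m) or (x of nut_1 in the frame of nut_tray between -0.018 and 0.018 m and y of nut_1 in the frame of nut_tray between -0.055 and -0.019 m and z of nut_1 in the frame of nut_tray between 0 and 0.008 m and x of nut_2 in the frame of nut_tray between -0.018 and 0.018 m and y of nut_2 in the frame of nut_tray between 0.019 and 0.055 m and z of nut_2 in the frame of nut_tray between 0 and 0.008 m)) and ((x of ring_1 in the frame of ring_stand between -0.0115 and 0.0115 m and y of ring_1 in the frame of ring_stand between 0.0305 and 0.0535 m and z of ring_1 in the frame of ring_stand between 0.008 and 0.016 m and x of ring_2 in the frame of ring_stand between -0.0115 and 0.0115 m and y of ring_2 in the frame of ring_stand between -0.0535 and -0.0305 m and z of ring_2 in the frame of ring_stand between 0.008 and 0.016 m) or (x of ring_1 in the frame of ring_stand between -0.0115 and 0.0115 m and y of ring_1 in the frame of ring_stand between -0.0535 and -0.0305 m and z of ring_1 in the frame of ring_stand between 0.008 and 0.016 m and x of ring_2 in the frame of ring_stand between -0.0115 and 0.0115 m and y of ring_2 in the frame of ring_stand between 0.0305 and 0.0535 m and z of ring_2 in the frame of ring_stand between 0.008 and 0.016 m)) and x of pin in the frame of pin_tin between -0.014 and 0.014 m and y of pin in the frame of pin_tin between -0.014 and 0.014 m and z of pin in the frame of pin_tin between 0 and 0.008 m and angle between each of nut_1, nut_2, ring_1, ring_2, pin's own z axis and vertical below 0.12 rad and linear speed of each of nut_1, nut_2, ring_1, ring_2, pin below 0.02 m/s and angular speed of each of nut_1, nut_2, ring_1, ring_2, pin below 0.3 rad/s and angle between oil_bottle's own z axis and vertical below 0.15 rad); the robot touches nothing.
It fails at once if the oil bottle is knocked over (tilted more than 0.5 rad) (angle between oil_bottle's own z axis and vertical above 0.5 rad).
It also fails if it takes over 120 s, if anything falls off the work surface, if the arm or the gripper's body presses on something with over 40 N, if the wrist force passes 120 N, or if a joint passes its speed limit or range.

ROBOT

A 7-joint arm with a two-finger parallel gripper is mounted at the origin on the work surface. World frame = base frame: x ahead of the robot, y to its left, z up, the work surface at z = 0. Lengths are in m, angles in rad, forces in N, time in s.
With the tool pointing down it reaches from about 0.425 to 0.925 m from the base axis. Payload 6.8 kg.
Tool frame: the origin (TCP) lies on the centre line of the jaws, within the pads' length; the fingertips stand 17 mm ahead of it and the grasp point (between the pads) lies 2 mm behind it (nose_length is the distance from the TCP to the fingertips, in m); z points along the fingers, x is the direction in which the jaws open and shut, and the axes are right-handed (so a half turn about z gives the same grasp; the last joint's range is limited). The gripper opens to 85 mm and grips with 20 to 120 N. Pads are 22 mm wide; open, the fingers measure 114 mm over their backs; the gripper's body (76 mm by 85 mm) begins 54 mm behind the grasp point. The pads swing forward as they close: fully open they stand 13 mm farther back than shut.
Start: joints at [-1.297, 0.477, 0.022, 1.555, -0.011, 1.109, -0.083], TCP at [0.251, 0.626, 0.248] pointing down, gripper open.
Joint ranges: [-2.96, 2.96], [-0.34, 2.1], [-1.41, 1.46], [0.24, 2.44], [-1.37, 4.51], [0.17, 1.92], [-2.96, 2.96]. Speed limits (rad/s): [2.39, 2.39, 3.14, 3.14, 3.14, 3.14, 3.14].

INTERFACE

Orientations are given as a unit quaternion [w, x, y, z].
In Python, from station import * gives the robot as it stands.
- The arm moves only by the tool send_rows, never from a script. Its argument "commands" is a list of rows, each an object with "translation": the shift along the tool's x, y, z in m, a list of three; "rot": the turn, a rotation vector about the tool's x, y, z in degrees, a list of three; "grip": the finger opening in m, from 0 to 0.0854. In form: [{"translation": [tx, ty, tz], "rot": [rx, ry, rz], "grip": grip}, ...]. A call has exactly 5 rows; each row shifts and turns the commanded pose from where the row before left it, along the tool's axes as they then stand; what a row does not reach is not made up. A row lasts 1/12 s, in which the tool goes at most 41.7 mm and 7.16 degrees, less where a joint would pass 70% of its speed; a pose out of reach is approached as far as the arm can. A call with a gripper value outside its range is refused whole. The fingers move at their own pace and stop on an object; "force" is the grip in N (left out, the last holds). Time passes only in rows, so rows that do not move let the fingers close, or fill a call up. It gives the time, the measured TCP pose, the force and the opening at its end, in the units of the state.
- get_obs(): the state, without advancing time (a new reading comes with each control period).
- read_camera(name): name is "side" or "top" or "wrist"; returns a dict with "pixels" (400x640x3 uint8, red, green, blue), "depth" (400x640 float32, m along the optical axis (not along the pixel's ray), 0 where there is no reading), "mtx" (3x3 intrinsics, pixels), "dist" ([k1, k2, p1, p2, k3] as OpenCV has them; the pictures are not rectified), "extrinsics" (4x4, takes a point from camera to world coordinates). Camera axes: x right, y up, looking along -z (the intrinsics and any distortion apply to the point x, -y, -z); pixel columns grow to the right and rows downward; lengths in m; the calibration is good to about 2 mm. A picture is of the moment at which its call begins.
- hand_in(): hands the job in, once; it reports no verdict.
The state is a dict: "t": time; "q": joint angles; "joint_vel": joint speeds; "joint_torque": joint torques, N m; "eef_pos": TCP position; "tool_rot": TCP orientation; "contact_force": force on the tool from outside, world axes, zero at the start; "torque": the same for the moment, N m; "gripper_width": opening from 0.0 (shut) to 1.0 (fully open).
Only numpy, scipy, OpenCV 4.12 (cv2) and the standard library are available. Lean on these libraries where they do the work, as an engineer would, in place of code of your own. Each camera call takes 0.05 s, during which the arm holds its last target.

## Working session

There is one attempt and no reset: what is moved stays moved. The work goes in short steps, Python scripts to look and compute and a tool call to move; the robot and the scene stay as the last step left them, time stands still between calls to the robot, and variables do not carry over. Pictures are saved under pics/ and viewed, and the job is handed in when it is done.

Besides the shell and the picture viewer there is one more tool, called after "Emit:" as name(argument=value, ...), one argument or row to a line, values as JSON. send_rows: Moves the arm, as the interface text tells. Its arguments: {"type":"object","properties":{"commands":{"type":"array","items":{"type":"object","properties":{"translation":{"type":"array","items":{"type":"number"}},"rot":{"type":"array","items":{"type":"number"}},"grip":{"type":"number"}}}},"force":{"type":"number"}},"required":["commands"]}

```bash
mkdir -p pics; ls; python3 - <<'E'
from station import *
import cv2,numpy as np
print(get_obs())
for n in ["side","top","wrist"]:
    c=read_camera(n); cv2.imwrite(f"pics/{n}0.png",c["pixels"][:,:,::-1])
    np.savez(f"{n}0.npz",**c)
    print(n,c["mtx"],c["dist"],c["extrinsics"].round(4) if hasattr(c["extrinsics"],'round') else c["extrinsics"],(np.array(c["depth"])>0).mean())
E
```

```text
pics
{'t': 0.0, 'q': array([-1.29710165,  0.47778606,  0.02234865,  1.556409  , -0.011522  ,
        1.10930449, -0.08310726]), 'joint_vel': array([ 1.61746441e-03, -1.56406430e-04,  7.58152410e-04, -1.46406610e-04,
       -6.36445668e-05,  5.93849216e-04,  8.56964370e-04]), 'joint_torque': array([-2.60594325e-04, -5.96446037e+01,  1.60759952e+00, -2.81199521e+01,
        1.23494709e-02,  9.28577268e-03, -2.28773007e-05]), 'eef_pos': array([0.25130364, 0.62589253, 0.24735319]), 'tool_rot': array([ 5.45076112e-04,  8.28428687e-01,  5.60093848e-01, -7.02821777e-04]), 'contact_force': array([-0.4024098 ,  0.28415589, -0.42765465]), 'torque': array([-0.00976277, -0.02268105,  0.02922174]), 'gripper_width': 0.9978077047488961}
side [[462.99704072   0.         316.83493275]
 [  0.         462.99704072 197.21636594]
 [  0.           0.           1.        ]] [-0.0155773  0.         0.         0.         0.       ] [[ 0.9637  0.1989 -0.178   0.2967]
 [-0.2668  0.7369 -0.6211 -0.7443]
 [ 0.0076  0.6461  0.7632  0.988 ]
 [ 0.      0.      0.      1.    ]] 0.995859375
top [[374.52518902   0.         322.27343112]
 [  0.         374.52518902 199.11779291]
 [  0.           0.           1.        ]] [0.02358165 0.         0.         0.         0.        ] [[ 0.0213  0.9965 -0.0807  0.4189]
 [-0.9997  0.0219  0.0063  0.01  ]
 [ 0.0081  0.0805  0.9967  1.1077]
 [ 0.      0.      0.      1.    ]] 0.99614453125
wrist [[301.32316248   0.         319.47232131]
 [  0.         301.32316248 202.51806336]
 [  0.           0.           1.        ]] [-0.05522866  0.          0.          0.          0.        ] [[ 0.3729 -0.8897 -0.2633  0.1835]
 [ 0.9279  0.357   0.1076  0.6513]
 [-0.0018 -0.2844  0.9587  0.3727]
 [ 0.      0.      0.      1.    ]] 0.99615625
```

View pics/top0.png

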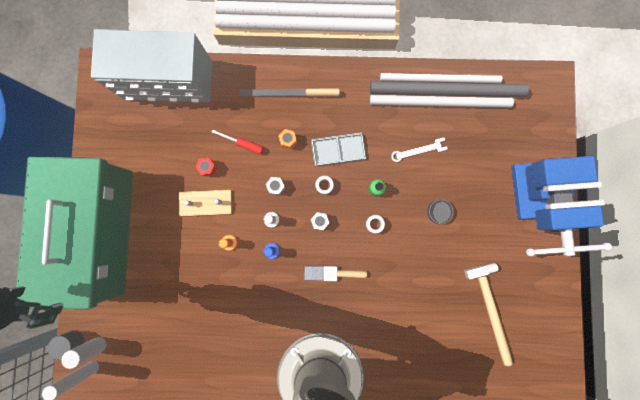

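View pics/side0.png

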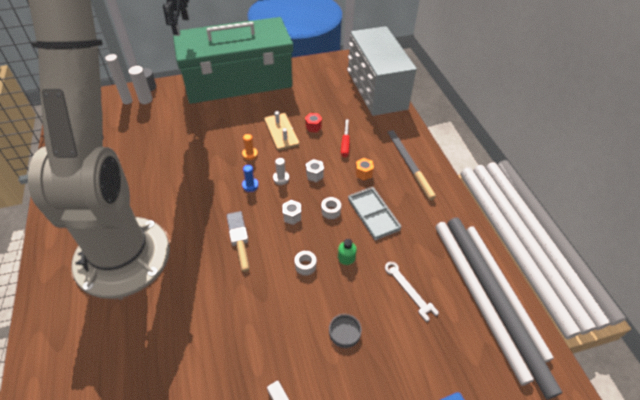

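View pics/wrist0.png

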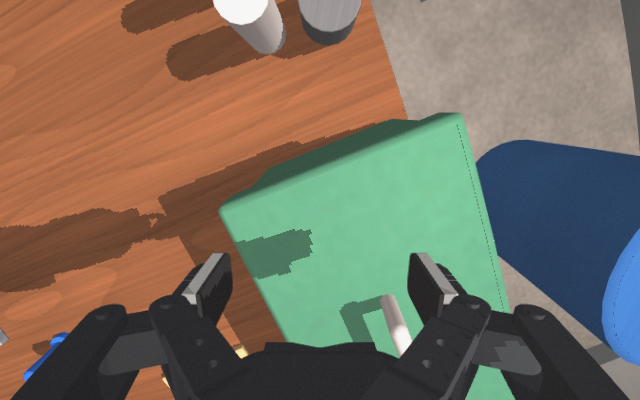

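```bash
cat > h.py <<'E'
import numpy as np,cv2
def rays(c,uv):
    uv=np.asarray(uv,float).reshape(-1,1,2)
    n=cv2.undistortPoints(uv,np.array(c["mtx"]),np.array(c["dist"])).reshape(-1,2)
    E=np.array(c["extrinsics"])
    d=np.c_[n[:,0],-n[:,1],-np.ones(len(n))]@E[:3,:3].T
    return E[:3,3],d
def onz(c,uv,z):
    o,d=rays(c,uv); t=(z-o[2])/d[:,2]
    return o+d*t[:,None]
def cloud(c):
    D=np.array(c["depth"]); h,w=D.shape
    u,v=np.meshgrid(np.arange(w),np.arange(h))
    o,d=rays(c,np.c_[u.ravel(),v.ravel()])
    P=o+d*D.reshape(-1,1)
    P[D.ravel()==0]=np.nan
    return P.reshape(h,w,3)
def proj(c,P):
    E=np.linalg.inv(np.array(c["extrinsics"])); F=np.diag([1,-1,-1.])
    X=(np.asarray(P,float).reshape(-1,3)@E[:3,:3].T+E[:3,3])@F
    return cv2.projectPoints(X.reshape(-1,1,3),np.zeros(3),np.zeros(3),np.array(c["mtx"]),np.array(c["dist"]))[0].reshape(-1,2)
E
python3 - <<'E'
from h import *
for n in ["top","side"]:
    c=dict(np.load(f"{n}0.npz")); P=cloud(c)
    ok=(P[...,0]>.3)&(P[...,0]<.85)&(P[...,1]>-.4)&(P[...,1]<.45)
    tb=ok&(abs(P[...,2])<.006); print(n,"table z",np.nanmedian(P[ok][:,2]),P[ok&tb][:,2].std())
    m=(ok&(P[...,2]>.009)&(P[...,2]<.12)).astype(np.uint8)
    k,l,s,ce=cv2.connectedComponentsWithStats(m)
    for i in range(1,k):
        if s[i,4]<25: continue
        Q=P[l==i]; zt=np.percentile(Q[:,2],95); T=Q[Q[:,2]>zt-.006]
        bb=(T.min(0)+T.max(0))/2
        print(ce[i].round(0),s[i,4],"ztop %.3f"%zt,"top mean",T.mean(0).round(4)[:2],"mid",bb.round(4)[:2],"ext",np.ptp(T,axis=0).round(3)[:2],"rgb",c["pixels"][l==i].mean(0).round())
c=dict(np.load("top0.npz"));im=c["pixels"][120:270,170:470,::-1]
cv2.imwrite("pics/crop_top.png",cv2.resize(im,(800,400),interpolation=cv2.INTER_CUBIC))
c=dict(np.load("side0.npz"));im=c["pixels"][100:360,220:420,::-1]
cv2.imwrite("pics/crop_side.png",cv2.resize(im,(460,598),interpolation=cv2.INTER_CUBIC))
E
```

```text
top table z 0.0006021489416141446 0.0021392163074676843
[190.  91.] 734 ztop 0.114 top mean [0.8048 0.379 ] mid [0.82   0.3943] ext [0.056 0.096] rgb [115. 112. 111.]
[416.  89.] 887 ztop 0.039 top mean [ 0.8422 -0.2677] mid [ 0.8396 -0.2663] ext [0.021 0.267] rgb [126. 122. 122.]
[309.  92.] 455 ztop 0.025 top mean [0.8299 0.0041] mid [0.8295 0.0093] ext [0.021 0.098] rgb [190. 170. 143.]
[415. 100.] 870 ztop 0.030 top mean [ 0.8093 -0.2672] mid [ 0.8091 -0.2668] ext [0.025 0.265] rgb [230. 225. 224.]
[244. 144.] 289 ztop 0.027 top mean [0.6593 0.2202] mid [0.6599 0.2215] ext [0.044 0.077] rgb [231. 110. 102.]
[288. 139.] 245 ztop 0.041 top mean [0.6808 0.1083] mid [0.6809 0.108 ] ext [0.048 0.049] rgb [208. 160. 110.]
[339. 149.] 276 ztop 0.019 top mean [ 0.6567 -0.0423] mid [ 0.6573 -0.0417] ext [0.1   0.158] rgb [182. 186. 185.]
[206. 167.] 284 ztop 0.041 top mean [0.5929 0.3431] mid [0.5937 0.3419] ext [0.047 0.052] rgb [202. 106. 100.]
[324. 185.] 165 ztop 0.032 top mean [ 0.5483 -0.0019] mid [ 0.5487 -0.0023] ext [0.05  0.049] rgb [231. 226. 224.]
[275. 186.] 241 ztop 0.041 to
[... 2474 characters left out ...]
[182. 175. 173.]
[291. 211.] 326 ztop 0.041 top mean [0.4421 0.0096] mid [0.4426 0.0104] ext [0.048 0.048] rgb [186. 181. 180.]
[242. 232.] 187 ztop 0.022 top mean [ 0.3059 -0.0102] mid [ 0.3068 -0.0351] ext [0.014 0.169] rgb [206. 196. 190.]
[472. 269.] 2522 ztop 0.037 top mean [ 0.8398 -0.2763] mid [ 0.8264 -0.2648] ext [0.047 0.27 ] rgb [158. 152. 151.]
[346. 252.] 369 ztop 0.071 top mean [ 0.543  -0.1539] mid [ 0.543  -0.1529] ext [0.02  0.023] rgb [ 63. 115.  72.]
[305. 262.] 315 ztop 0.032 top mean [ 0.4383 -0.1507] mid [ 0.4383 -0.1503] ext [0.051 0.051] rgb [191. 185. 182.]
[345. 330.] 259 ztop 0.024 top mean [ 0.4795 -0.341 ] mid [ 0.4795 -0.3399] ext [0.072 0.072] rgb [96. 89. 88.]
```

```bash
sleep 0
```

```text
(no output)
```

View pics/crop_top.png

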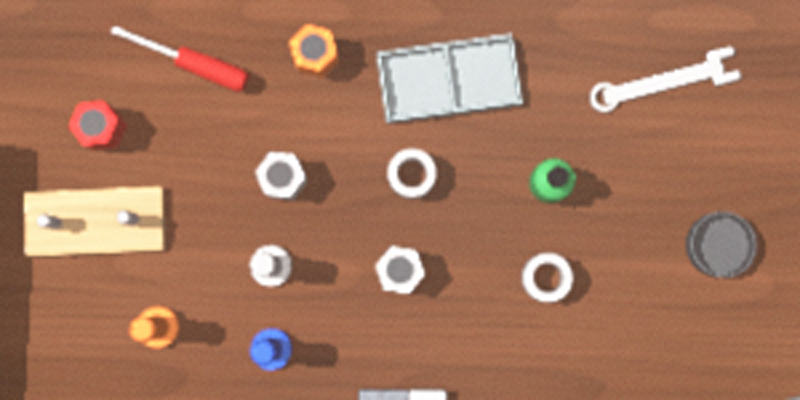

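View pics/crop_side.png

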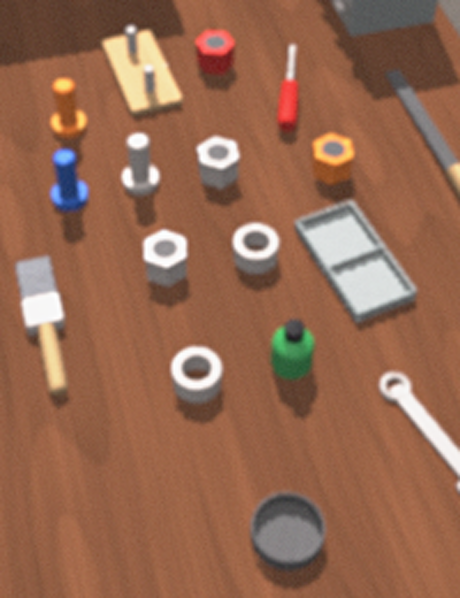

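```bash
python3 - <<'E'
from h import *
for n in ["top","side"]:
    c=dict(np.load(f"{n}0.npz")); P=cloud(c); Z=P[...,2]
    def near(x,y,r,z0,z1): return (np.hypot(P[...,0]-x,P[...,1]-y)<r)&(Z>z0)&(Z<z1)
    for nm,x,y,r,z0,z1 in [("tray",.657,-.041,.1,.008,.03),("stand",.489,.345,.1,.008,.018)]:
        Q=P[near(x,y,r,z0,z1)][:,:2].astype(np.float32)
        print(n,nm,cv2.minAreaRect(Q))
    # posts
    m=near(.489,.345,.09,.028,.06).astype(np.uint8)
    k,l,s,ce=cv2.connectedComponentsWithStats(m)
    for i in range(1,k):
        if s[i,4]>3: Q=P[l==i]; print(" post",s[i,4],Q.mean(0).round(4),Q[Q[:,2].argmax()].round(4))
    for nm,x,y in [("nutA",.5417,.141),("nutB",.4425,.010)]:
        Q=P[near(x,y,.035,.033,.046)][:,:2]
        d=Q-[x,y]
        w=[np.percentile(d@[np.cos(a),np.sin(a)],98)-np.percentile(d@[np.cos(a),np.sin(a)],2) for a in np.radians(range(180))]
        f=[w[a]+w[a+60]+w[a+120] for a in range(60)]
        print(n,nm,"flat normal deg",np.argmin(f), min(f)/3,max(f)/3)
E
```

```text
top tray ((0.6302838325500488, -0.04571148008108139), (0.13285201787948608, 0.15216656029224396), 9.147910118103027)
top stand ((0.5181408524513245, 0.34722429513931274), (0.12781579792499542, 0.1526900976896286), 3.8258309364318848)
 post 36 [0.5741 0.3426 0.0373] [0.5756 0.3489 0.0405]
 post 32 [0.4917 0.3009 0.0435] [0.4954 0.2968 0.0522]
 post 33 [0.4861 0.3865 0.043 ] [0.4906 0.389  0.0517]
top nutA flat normal deg 44 0.04303513395865726 0.04378788807357467
top nutB flat normal deg 41 0.04276053937450592 0.04345885958678496
side tray ((0.6313273906707764, -0.04393751919269562), (0.13400724530220032, 0.1557561755180359), 10.429906845092773)
side stand ((0.5184004902839661, 0.3467535674571991), (0.13104556500911713, 0.15526434779167175), 4.016600608825684)
 post 33 [0.4843 0.3849 0.0409] [0.4821 0.3911 0.0503]
 post 29 [0.5734 0.3423 0.0359] [0.5778 0.3476 0.0405]
 post 32 [0.49   0.3017 0.0411] [0.4933 0.2995 0.0512]
side nutA flat normal deg 8 0.04355258320433512 0.045421056306373185
side nutB flat normal deg 45 0.04369262630093404 0.045853128860942664
```

Candidates (top-view pixels):
- **Nuts:** steel at (275,185) and (320,221). The orange (288,138) and red (205,166) ones are decoys.
- **Pin:** steel at (271,219). The blue (271,251) and orange (228,242) ones are decoys.
- **Rings:** (324,185) and (375,224), with no look-alikes.

The crops confirm these choices. I'll move above nut A for a close wrist view.

Emit:
send_rows(
  commands=[
    {"translation": [-0.024,0.0275,0],"rot": [0,0,-4.4],"grip": 0.08},
    {"translation": [-0.0218,0.0293,0],"rot": [0,0,-4.4],"grip": 0.08},
    {"translation": [-0.0195,0.0309,0],"rot": [0,0,-4.4],"grip": 0.08},
    {"translation": [-0.017,0.0323,0],"rot": [0,0,-4.4],"grip": 0.08},
    {"translation": [-0.0145,0.0335,0],"rot": [0,0,-4.4],"grip": 0.08},
  ],
  force=60,
)

```text
t: 0.57
eef_pos: [0.3772, 0.4977, 0.2483]
tool_rot: [0.0, 0.705, 0.709, -0.001]
contact_force: [0.7, 1.5, 0.1]
gripper_width: 0.94
```

```bash
cat > go.py <<'E'
# usage: go.py x y z theta  -> deltas needed in tool axes
import sys
from station import *
import numpy as np
from scipy.spatial.transform import Rotation as Ro
o=get_obs(); w,x,y,z=o["tool_rot"]; R=Ro.from_quat([x,y,z,w]).as_matrix()
th=np.degrees(np.arctan2(R[1,0],R[0,0]))
print("t %.2f"%o["t"],"pos",o["eef_pos"].round(4),"theta %.2f"%th,"tilt",R[:2,2].round(4),"F",o["contact_force"].round(1),"w %.4f"%(o["gripper_width"]*.0854),"q",o["q"].round(2))
a=[float(v) for v in sys.argv[1:]]
if len(a)>=3:
    d=R.T@(np.array(a[:3])-o["eef_pos"]); print("delta tool",d.round(4),"norm %.3f"%np.linalg.norm(d))
    if len(a)==4: print("rz",round(-((a[3]-th+180)%360-180),2))
E
python3 go.py .5 .14 .25 90
```

```text
t 0.57 pos [0.3772 0.4977 0.2483] theta 90.38 tilt [-0.0006 -0.0009] F [0.7 1.5 0.1] w 0.0802 q [-1.01  0.39 -0.01  1.68  0.01  1.07  0.55]
delta tool [-0.3585  0.1204 -0.0015] norm 0.378
rz 0.38
```

Emit:
send_rows(
  commands=[
    {"translation": [-0.036,0.012,0],"rot": [0,0,0],"grip": 0.08},
    {"translation": [-0.036,0.012,0],"rot": [0,0,0],"grip": 0.08},
    {"translation": [-0.036,0.012,0],"rot": [0,0,0],"grip": 0.08},
    {"translation": [-0.036,0.012,0],"rot": [0,0,0],"grip": 0.08},
    {"translation": [-0.036,0.012,0],"rot": [0,0,0],"grip": 0.08},
  ],
)

```text
t: 0.98
eef_pos: [0.4375, 0.3178, 0.2481]
tool_rot: [-0.0, 0.706, 0.708, -0.0]
contact_force: [0.5, -0.3, -0.2]
gripper_width: 0.937
```

Emit:
send_rows(
  commands=[
    {"translation": [-0.036,0.012,0],"rot": [0,0,0],"grip": 0.08},
    {"translation": [-0.036,0.012,0],"rot": [0,0,0],"grip": 0.08},
    {"translation": [-0.036,0.012,0],"rot": [0,0,0],"grip": 0.08},
    {"translation": [-0.036,0.012,0],"rot": [0,0,0],"grip": 0.08},
    {"translation": [-0.03,0.01,0],"rot": [0,0,0],"grip": 0.08},
  ],
)

```text
t: 1.4
eef_pos: [0.496, 0.1429, 0.2483]
tool_rot: [0.0, 0.707, 0.707, -0.0]
contact_force: [0.1, -0.7, 0.4]
gripper_width: 0.934
```

Emit:
send_rows(
  commands=[
    {"translation": [0,0,0],"rot": [0,0,0],"grip": 0.08},
    {"translation": [0,0,0],"rot": [0,0,0],"grip": 0.08},
    {"translation": [0,0,0],"rot": [0,0,0],"grip": 0.08},
    {"translation": [0,0,0],"rot": [0,0,0],"grip": 0.08},
    {"translation": [0,0,0],"rot": [0,0,0],"grip": 0.08},
  ],
)

```text
t: 1.82
eef_pos: [0.4951, 0.1475, 0.2482]
tool_rot: [-0.0, 0.705, 0.709, 0.0]
contact_force: [-0.1, -0.6, 0.4]
gripper_width: 0.94
```

```bash
cat > look.py <<'E'
import sys
from station import *
from h import *
n=sys.argv[1]; cam=sys.argv[2] if len(sys.argv)>2 else "wrist"
c=read_camera(cam); np.savez(n+".npz",**c); cv2.imwrite(f"pics/{n}.png",c["pixels"][:,:,::-1])
E
python3 look.py w1; python3 go.py .5 .14 .25 90
```

```text
t 1.87 pos [0.4952 0.1473 0.2482] theta 90.26 tilt [-0.0003  0.0002] F [-0.   0.2  0.6] w 0.0800 q [-0.54  0.22  0.15  1.94 -0.04  0.99  1.2 ]
delta tool [-0.0073  0.0048 -0.0018] norm 0.009
rz 0.26
```

View pics/w1.png

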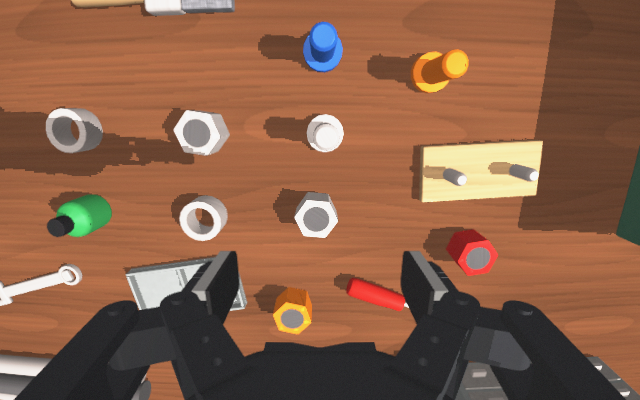

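The wrist view shows nuts at (317,216) and (200,132), rings at (204,218) and (74,130), the pin at (325,133), the bottle at (80,217) and the stand at (480,172). Now I'll measure all of them in it.

```bash
cat > meas.py <<'E'
import sys
from h import *
c=dict(np.load(sys.argv[1]+".npz")); P=cloud(c); Z=P[...,2]
S=(c["pixels"].astype(int).max(2)-c["pixels"].astype(int).min(2))
L=[("nutA",.5417,.141,.038),("nutB",.4425,.010,.038),("ringA",.548,-.001,.03),("ringB",.438,-.1507,.03),("pin",.444,.150,.075),("post1",.491,.301,.048),("post2",.485,.386,.048),("bottle",.5425,-.154,.07),("red",.593,.343,.038)]
for nm,x,y,h in L:
    m=(np.hypot(P[...,0]-x,P[...,1]-y)<.045)&(abs(Z-h)<.005)
    if m.sum()<10: print(nm,"none"); continue
    k,l,s,ce=cv2.connectedComponentsWithStats(m.astype(np.uint8)); i=1+s[1:,4].argmax()
    ct=max(cv2.findContours((l==i).astype(np.uint8),0,1)[0],key=len).reshape(-1,2)
    Q=onz(c,ct,h)[:,:2].astype(np.float32)
    (cx,cy),r=cv2.minEnclosingCircle(Q); zt=np.median(Z[l==i])
    s=""
    if "nut" in nm or nm=="red":
        d=Q-[cx,cy]; w=np.array([np.ptp(d@[np.cos(a),np.sin(a)]) for a in np.radians(range(180))])
        f=[w[a]+w[a+60]+w[a+120] for a in range(60)]; a=np.argmin(f); s=f"flat {a} widths {w[a]:.4f} {w[a+60]:.4f} {w[a+120]:.4f}, corner {max(f)/3:.4f}"
    print(nm,"pix",ce[i].round(),"c %.4f %.4f r %.4f ztop %.4f"%(cx,cy,r,zt),s)
E
python3 meas.py w1
```

```text
nutA pix [316. 218.] c 0.5407 0.1416 r 0.0265 ztop 0.0379 flat 55 widths 0.0464 0.0462 0.0472, corner 0.0522
nutB pix [197. 132.] c 0.4423 0.0107 r 0.0269 ztop 0.0380 flat 51 widths 0.0477 0.0472 0.0468, corner 0.0523
ringA pix [201. 220.] c 0.5474 0.0000 r 0.0272 ztop 0.0297 
ringB pix [ 67. 130.] c 0.4388 -0.1478 r 0.0275 ztop 0.0295 
pin pix [326. 136.] c 0.4435 0.1514 r 0.0129 ztop 0.0743 
post1 pix [460. 179.] c 0.4899 0.3017 r 0.0080 ztop 0.0465 
post2 pix [531. 175.] c 0.4847 0.3847 r 0.0083 ztop 0.0465 
bottle pix [ 57. 227.] c 0.5429 -0.1516 r 0.0134 ztop 0.0699 
red pix [477. 257.] c 0.5920 0.3421 r 0.0274 ztop 0.0378 flat 9 widths 0.0494 0.0494 0.0465, corner 0.0533
```

Emit:
send_rows(
  commands=[
    {"translation": [0,0,0],"rot": [0,0,7.05],"grip": 0.07},
    {"translation": [0,0,0],"rot": [0,0,7.05],"grip": 0.07},
    {"translation": [0,0,0],"rot": [0,0,7.05],"grip": 0.07},
    {"translation": [0,0,0],"rot": [0,0,7.05],"grip": 0.07},
    {"translation": [0,0,0],"rot": [0,0,7.05],"grip": 0.07},
  ],
)

```text
t: 2.28
eef_pos: [0.4954, 0.1468, 0.2482]
tool_rot: [-0.0, 0.889, 0.459, -0.0]
contact_force: [-0.7, -0.4, 1.3]
gripper_width: 0.821
```

```bash
python3 go.py .541 .1413 .08 55
```

```text
t 2.28 pos [0.4954 0.1468 0.2482] theta 54.62 tilt [-0.0001  0.0001] F [-0.7 -0.4  1.3] w 0.0701 q [-0.61  0.22  0.23  1.94 -0.06  0.99  0.6 ]
delta tool [0.0219 0.0404 0.1682] norm 0.174
rz -0.38
```

Emit:
send_rows(
  commands=[
    {"translation": [0.0055,0.0101,0.034],"rot": [0,0,0],"grip": 0.07},
    {"translation": [0.0055,0.0101,0.034],"rot": [0,0,0],"grip": 0.07},
    {"translation": [0.0055,0.0101,0.034],"rot": [0,0,0],"grip": 0.07},
    {"translation": [0.0055,0.0101,0.034],"rot": [0,0,0],"grip": 0.07},
    {"translation": [0,0,0.0322],"rot": [0,0,0],"grip": 0.07},
  ],
)

```text
t: 2.7
eef_pos: [0.5432, 0.1414, 0.0786]
tool_rot: [0.0, 0.887, 0.461, 0.001]
contact_force: [1.1, 1.8, 0.3]
gripper_width: 0.818
```

```bash
python3 go.py .541 .1413 .034 55; python3 look.py w2; python3 meas.py w2 | head -1
```

```text
t 2.70 pos [0.5432 0.1414 0.0786] theta 54.92 tilt [0.0022 0.0003] F [1.1 1.8 0.3] w 0.0699 q [-0.52  0.52  0.2   1.97 -0.16  0.66  0.73]
delta tool [-0.0014 -0.0018  0.0446] norm 0.045
rz -0.08
nutA pix [321. 234.] c 0.5407 0.1418 r 0.0267 ztop 0.0379 flat 55 widths 0.0458 0.0469 0.0471, corner 0.0525
```

View pics/w2.png

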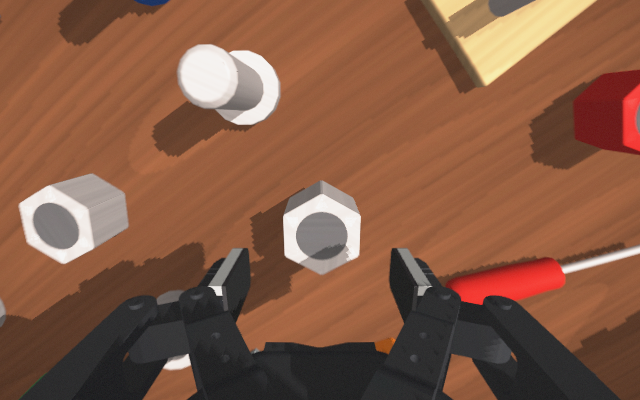

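The steel nut at (321,232) sits between the jaws, with its flats parallel to the pads. I'll descend and close.

Emit:
send_rows(
  commands=[
    {"translation": [-0.001,-0.001,0.011],"rot": [0,0,0],"grip": 0.07},
    {"translation": [0,0,0.011],"rot": [0,0,0],"grip": 0.07},
    {"translation": [0,0,0.011],"rot": [0,0,0],"grip": 0.07},
    {"translation": [0,0,0.011],"rot": [0,0,0],"grip": 0.07},
    {"translation": [0,0,0],"rot": [0,0,0],"grip": 0.07},
  ],
)

```text
t: 3.17
eef_pos: [0.5392, 0.1406, 0.0351]
tool_rot: [-0.0, 0.887, 0.461, -0.001]
contact_force: [-0.3, 0.7, -0.2]
gripper_width: 0.818
```

Emit:
send_rows(
  commands=[
    {"translation": [0,0,0],"rot": [0,0,0],"grip": 0.03},
    {"translation": [0,0,0],"rot": [0,0,0],"grip": 0.03},
    {"translation": [0,0,0],"rot": [0,0,0],"grip": 0.03},
    {"translation": [0,0,0],"rot": [0,0,0],"grip": 0.03},
    {"translation": [0,0,0],"rot": [0,0,0],"grip": 0.03},
  ],
  force=60,
)

```text
t: 3.58
eef_pos: [0.5412, 0.1412, 0.0375]
tool_rot: [0.0, 0.887, 0.461, 0.002]
contact_force: [-0.1, 1.2, 6.2]
gripper_width: 0.519
```

```bash
python3 go.py .541 .1413 .15
```

```text
t 3.58 pos [0.5412 0.1412 0.0375] theta 54.89 tilt [0.0029 0.0015] F [-0.1  1.2  6.2] w 0.0443 q [-0.5   0.58  0.17  1.99 -0.18  0.58  0.75]
delta tool [ 2.000e-04 -1.000e-04 -1.125e-01] norm 0.112
```

Emit:
send_rows(
  commands=[
    {"translation": [0,0,-0.02],"rot": [0,0,0],"grip": 0.03},
    {"translation": [0,0,-0.03],"rot": [0,0,0],"grip": 0.03},
    {"translation": [0,0,-0.03],"rot": [0,0,0],"grip": 0.03},
    {"translation": [0,0,-0.03],"rot": [0,0,0],"grip": 0.03},
    {"translation": [0,0,0],"rot": [0,0,0],"grip": 0.03},
  ],
)

```text
t: 4.0
eef_pos: [0.543, 0.141, 0.1517]
tool_rot: [0.0, 0.888, 0.46, 0.005]
contact_force: [1.4, 0.8, -2.8]
gripper_width: 0.519
```

```bash
python3 go.py ; python3 look.py s3 side; python3 look.py w3
python3 - <<'E'
from h import *
c=dict(np.load("s3.npz"));P=cloud(c)
m=(np.hypot(P[...,0]-.541,P[...,1]-.141)<.06)&(P[...,2]>.03)
v,u=np.where(m);print(u.min(),u.max(),v.min(),v.max())
u0,v0=int(np.median(u))-60,int(v.max())-90
im=c["pixels"][v0:v0+110,u0:u0+130,::-1];cv2.imwrite("pics/s3c.png",cv2.resize(im,None,fx=5,fy=5,interpolation=cv2.INTER_CUBIC));print(u0,v0)
E
```

```text
t 4.00 pos [0.543  0.141  0.1517] theta 54.83 tilt [0.0085 0.0033] F [ 1.4  0.8 -2.8] w 0.0443 q [-0.55  0.41  0.23  1.94 -0.12  0.8   0.71]
297 341 0 153
257 63
```

View pics/s3c.png

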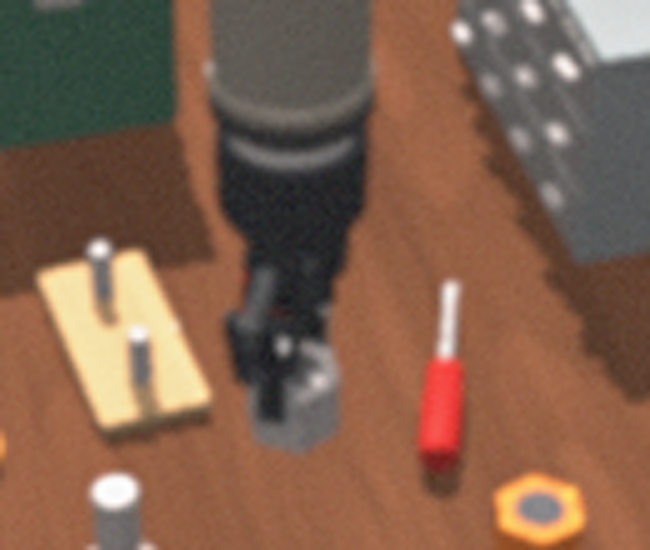

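View pics/w3.png

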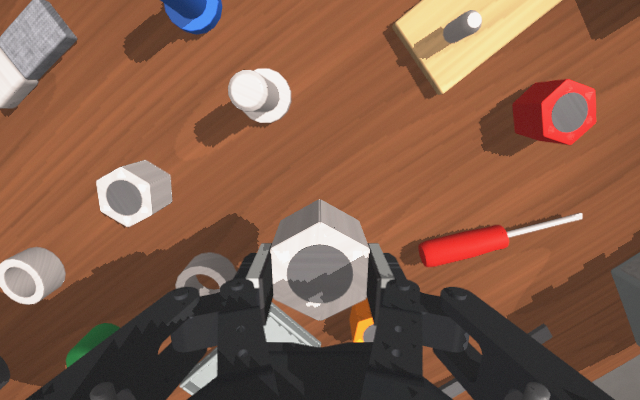

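```bash
python3 - <<'E'
from h import *
for n in ["top0","side0","w1"]:
    c=dict(np.load(f"{n}.npz")); P=cloud(c); Z=P[...,2]
    m=(np.hypot(P[...,0]-.657,P[...,1]+.041)<.087)&(Z>.0085)&(Z<.022)
    print(n,cv2.minAreaRect(P[m][:,:2].astype(np.float32)))
    m=(np.hypot(P[...,0]-.479,P[...,1]+.3405)<.05)&(Z>.012)&(Z<.03)
    if m.sum()>20: print(" tin",cv2.minEnclosingCircle(P[m][:,:2].astype(np.float32)))
E
python3 meas.py w3 | grep -v none
```

```text
top0 ((0.6571234464645386, -0.04138752073049545), (0.07849102467298508, 0.15216559171676636), 9.143731117248535)
 tin ((0.4781429171562195, -0.34201186895370483), 0.03649422526359558)
side0 ((0.6579732298851013, -0.039353810250759125), (0.08107346296310425, 0.15626725554466248), 8.731048583984375)
 tin ((0.479294091463089, -0.340341717004776), 0.03653538227081299)
w1 ((0.6552175283432007, -0.04020697623491287), (0.07895242422819138, 0.15483860671520233), 7.832981109619141)
nutB pix [125. 196.] c 0.4421 0.0117 r 0.0273 ztop 0.0378 flat 52 widths 0.0490 0.0485 0.0461, corner 0.0527
ringA pix [200. 274.] c 0.5423 0.0042 r 0.0252 ztop 0.0295 
ringB pix [ 23. 280.] c 0.4384 -0.1463 r 0.0286 ztop 0.0293 
pin pix [248.  90.] c 0.4448 0.1524 r 0.0129 ztop 0.0743 
post1 pix [471.  21.] c 0.4914 0.3016 r 0.0077 ztop 0.0467 
red pix [567. 112.] c 0.5918 0.3423 r 0.0277 ztop 0.0378 flat 10 widths 0.0488 0.0493 0.0469, corner 0.0539
```

Emit:
send_rows(
  commands=[
    {"translation": [0,0,0],"rot": [0,0,6.5],"grip": 0.03},
    {"translation": [0,0,0],"rot": [0,0,6.5],"grip": 0.03},
    {"translation": [0,0,0],"rot": [0,0,6.5],"grip": 0.03},
    {"translation": [0,0,0],"rot": [0,0,6.5],"grip": 0.03},
    {"translation": [0,0,0],"rot": [0,0,6.5],"grip": 0.03},
  ],
)

```text
t: 4.52
eef_pos: [0.5383, 0.1399, 0.1439]
tool_rot: [0.0, 0.982, 0.191, -0.002]
contact_force: [-0.2, -1.0, -3.2]
gripper_width: 0.521
```

Emit:
send_rows(
  commands=[
    {"translation": [0,0,0],"rot": [0,0,6.5],"grip": 0.03},
    {"translation": [0,0,0],"rot": [0,0,6.5],"grip": 0.03},
    {"translation": [0.0,0.0,0],"rot": [0,0,0],"grip": 0.03},
    {"translation": [0.028,0.032,0],"rot": [0,0,0],"grip": 0.03},
    {"translation": [0.028,0.032,0],"rot": [0,0,0],"grip": 0.03},
  ],
)

```text
t: 4.93
eef_pos: [0.6025, 0.0899, 0.1441]
tool_rot: [-0.001, 0.996, 0.087, -0.002]
contact_force: [1.5, -0.0, -2.8]
gripper_width: 0.523
```

```bash
python3 go.py .6512 -.004 .1 9
```

```text
t 4.93 pos [0.6025 0.0899 0.1441] theta 9.96 tilt [-0.0045  0.0007] F [ 1.5 -0.  -2.8] w 0.0447 q [-0.56  0.51  0.41  1.83 -0.27  0.86  0.16]
delta tool [0.032  0.101  0.0438] norm 0.115
rz 0.96
```

Emit:
send_rows(
  commands=[
    {"translation": [0.01,0.03,0.005],"rot": [0,0,1],"grip": 0.03},
    {"translation": [0.01,0.03,0.01],"rot": [0,0,0],"grip": 0.03},
    {"translation": [0.01,0.03,0.01],"rot": [0,0,0],"grip": 0.03},
    {"translation": [0.002,0.01,0.02],"rot": [0,0,0],"grip": 0.03},
    {"translation": [0,0,0],"rot": [0,0,0],"grip": 0.03},
  ],
)

```text
t: 5.35
eef_pos: [0.6485, -0.0118, 0.0963]
tool_rot: [0.001, 0.997, 0.072, -0.004]
contact_force: [-1.4, -0.3, -3.8]
gripper_width: 0.524
```

Emit:
send_rows(
  commands=[
    {"translation": [0,0,0],"rot": [0,0,0],"grip": 0.03},
    {"translation": [0,0,0],"rot": [0,0,0],"grip": 0.03},
    {"translation": [0,0,0],"rot": [0,0,0],"grip": 0.03},
    {"translation": [0,0,0],"rot": [0,0,0],"grip": 0.03},
    {"translation": [0,0,0],"rot": [0,0,0],"grip": 0.03},
  ],
)

```text
t: 5.77
eef_pos: [0.6512, -0.0053, 0.1018]
tool_rot: [-0.0, 0.997, 0.074, 0.001]
contact_force: [0.1, 0.5, -3.0]
gripper_width: 0.522
```

```bash
python3 go.py .6512 -.004 .0435 9; python3 look.py w4; python3 - <<'E'
from h import *
c=dict(np.load("w4.npz"));P=cloud(c);Z=P[...,2]
m=(np.hypot(P[...,0]-.651,P[...,1]+.004)<.05)&(Z>.08)&(P[...,1]>-.03)
m&=np.array(c["pixels"]).min(2)>120
T=P[m];print(m.sum(),np.median(T,0).round(4),Z[m].min(),Z[m].max())
E
```

```text
t 5.77 pos [ 0.6512 -0.0053  0.1018] theta 8.49 tilt [0.001  0.0006] F [ 0.1  0.5 -3. ] w 0.0445 q [-0.37  0.63  0.4   1.75 -0.32  0.82  0.32]
delta tool [ 0.0001 -0.0012  0.0583] norm 0.058
rz -0.51
9454 [ 6.495e-01 -2.000e-04  1.020e-01] 0.08001523773528543 0.17975311973771846
```

View pics/w4.png

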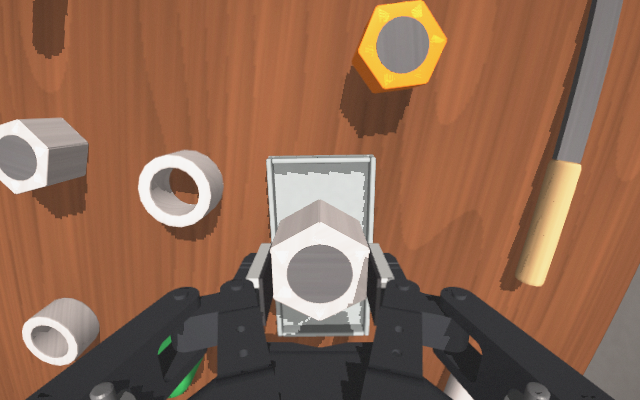

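The nut hangs over the +y compartment, and the tray edges run parallel to the jaws. I'll lower it.

Emit:
send_rows(
  commands=[
    {"translation": [0,-0.001,0.018],"rot": [0,0,0],"grip": 0.03},
    {"translation": [0,0,0.018],"rot": [0,0,0],"grip": 0.03},
    {"translation": [0,0,0.012],"rot": [0,0,0],"grip": 0.03},
    {"translation": [0,0,0.006],"rot": [0,0,0],"grip": 0.03},
    {"translation": [0,0,0.002],"rot": [0,0,0],"grip": 0.03},
  ],
)

```text
t: 6.23
eef_pos: [0.6501, -0.0053, 0.044]
tool_rot: [-0.0, 0.997, 0.073, -0.001]
contact_force: [-0.6, 0.3, -3.6]
gripper_width: 0.519
```

Emit:
send_rows(
  commands=[
    {"translation": [0,0,0.002],"rot": [0,0,0],"grip": 0.03},
    {"translation": [0,0,0.001],"rot": [0,0,0],"grip": 0.03},
    {"translation": [0,0,0],"rot": [0,0,0],"grip": 0.03},
    {"translation": [0,0,0],"rot": [0,0,0],"grip": 0.03},
    {"translation": [0,0,0],"rot": [0,0,0],"grip": 0.03},
  ],
)

```text
t: 6.65
eef_pos: [0.6512, -0.0055, 0.0427]
tool_rot: [-0.0, 0.997, 0.073, 0.0]
contact_force: [0.0, 0.3, -3.2]
gripper_width: 0.527
```

```bash
python3 go.py .6512 -.004 .0415 9
```

```text
t 6.65 pos [ 0.6512 -0.0055  0.0427] theta 8.37 tilt [0.0009 0.0001] F [ 0.   0.3 -3.2] w 0.0450 q [-0.34  0.71  0.36  1.77 -0.35  0.73  0.35]
delta tool [ 0.0002 -0.0015  0.0012] norm 0.002
rz -0.63
```

Emit:
send_rows(
  commands=[
    {"translation": [0,0,0.001],"rot": [0,0,0],"grip": 0.03},
    {"translation": [0,0,0.001],"rot": [0,0,0],"grip": 0.03},
    {"translation": [0,0,0],"rot": [0,0,0],"grip": 0.03},
    {"translation": [0,0,0],"rot": [0,0,0],"grip": 0.03},
    {"translation": [0,0,0],"rot": [0,0,0],"grip": 0.03},
  ],
)

```text
t: 7.07
eef_pos: [0.6513, -0.0055, 0.0416]
tool_rot: [-0.0, 0.997, 0.073, 0.0]
contact_force: [-3.5, 0.8, 8.0]
gripper_width: 0.521
```

Emit:
send_rows(
  commands=[
    {"translation": [0,0,0],"rot": [0,0,0],"grip": 0.05},
    {"translation": [0,0,0],"rot": [0,0,0],"grip": 0.055},
    {"translation": [0,0,0],"rot": [0,0,0],"grip": 0.06},
    {"translation": [0,0,0],"rot": [0,0,0],"grip": 0.07},
    {"translation": [0,0,0],"rot": [0,0,0],"grip": 0.07},
  ],
)

```text
t: 7.48
eef_pos: [0.6509, -0.0056, 0.0401]
tool_rot: [0.0, 0.997, 0.073, 0.0]
contact_force: [0.7, -1.1, -0.3]
gripper_width: 0.824
```

Emit:
send_rows(
  commands=[
    {"translation": [0,0,-0.02],"rot": [0,0,0],"grip": 0.07},
    {"translation": [0,0,-0.04],"rot": [0,0,0],"grip": 0.07},
    {"translation": [0,0,-0.04],"rot": [0,0,0],"grip": 0.07},
    {"translation": [0,0,-0.02],"rot": [0,0,0],"grip": 0.07},
    {"translation": [0,0,0],"rot": [0,0,0],"grip": 0.07},
  ],
)

```text
t: 7.9
eef_pos: [0.6542, -0.0061, 0.1658]
tool_rot: [0.0, 0.997, 0.073, 0.005]
contact_force: [0.5, -0.4, -0.1]
gripper_width: 0.818
```

```bash
python3 go.py .4423 .0107 .15 51; python3 look.py w5; python3 meas.py w5
```

```text
t 7.90 pos [ 0.6542 -0.0061  0.1658] theta 8.34 tilt [0.0094 0.0007] F [ 0.5 -0.4 -0.1] w 0.0699 q [-0.39  0.55  0.43  1.71 -0.28  0.93  0.3 ]
delta tool [-0.2074 -0.0474  0.0139] norm 0.213
rz -42.66
nutA none
nutB pix [ 80. 145.] c 0.4444 0.0103 r 0.0276 ztop 0.0376 flat 51 widths 0.0487 0.0458 0.0497, corner 0.0535
ringA pix [203. 172.] c 0.5501 -0.0003 r 0.0265 ztop 0.0294 
ringB pix [ 94. 297.] c 0.4412 -0.1480 r 0.0283 ztop 0.0292 
pin none
post1 none
post2 none
bottle none
red none
```

View pics/w5.png

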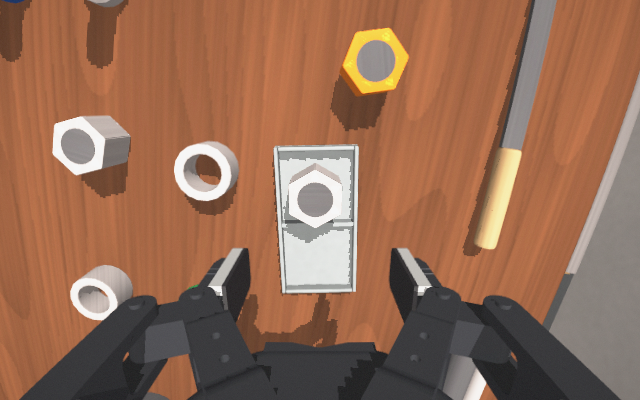

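```bash
cat > chk.py <<'E'
import sys
from h import *
def chk(n,x,y,h,rr=.05,tol=.005):
    c=dict(np.load(n+".npz"));P=cloud(c);Z=P[...,2]
    m=(np.hypot(P[...,0]-x,P[...,1]-y)<rr)&(abs(Z-h)<tol)
    if m.sum()<10: return print(n,"none")
    k,l,s,ce=cv2.connectedComponentsWithStats(m.astype(np.uint8)); i=1+s[1:,4].argmax()
    ct=max(cv2.findContours((l==i).astype(np.uint8),0,1)[0],key=len).reshape(-1,2)
    (cx,cy),r=cv2.minEnclosingCircle(onz(c,ct,h)[:,:2].astype(np.float32))
    A=np.c_[P[l==i][:,:2]-[cx,cy],np.ones((l==i).sum())]; sl=np.linalg.lstsq(A,Z[l==i],rcond=None)[0]
    print(n,"c %.4f %.4f r %.4f z %.4f slope %.3f %.3f n %d"%(cx,cy,r,np.median(Z[l==i]),sl[0],sl[1],(l==i).sum()))
if __name__=="__main__": chk(sys.argv[1],*map(float,sys.argv[2:]))
E
python3 chk.py w5 .651 -.005 .042
```

```text
w5 c 0.6505 -0.0066 r 0.0261 z 0.0419 slope 0.004 -0.008 n 2408
```

Emit:
send_rows(
  commands=[
    {"translation": [-0.04,-0.009,0],"rot": [0,0,-7],"grip": 0.07},
    {"translation": [-0.038,-0.0135,0],"rot": [0,0,-7],"grip": 0.07},
    {"translation": [-0.036,-0.018,0],"rot": [0,0,-7],"grip": 0.07},
    {"translation": [-0.034,-0.022,0],"rot": [0,0,-7],"grip": 0.07},
    {"translation": [-0.03,-0.026,0],"rot": [0,0,-7],"grip": 0.07},
  ],
)

```text
t: 8.37
eef_pos: [0.4465, 0.009, 0.1587]
tool_rot: [-0.0, 0.928, 0.373, -0.001]
contact_force: [-0.3, -0.4, 0.7]
gripper_width: 0.822
```

```bash
python3 go.py .4423 .0107 .08 51
```

```text
t 8.37 pos [0.4465 0.009  0.1587] theta 43.74 tilt [-0.0025 -0.0007] F [-0.3 -0.4  0.7] w 0.0702 q [-0.43  0.23  0.31  2.18 -0.1   0.74  0.71]
delta tool [-0.0017 -0.0041  0.0787] norm 0.079
rz -7.26
```

Emit:
send_rows(
  commands=[
    {"translation": [-0.002,-0.004,0.01],"rot": [0,0,-7],"grip": 0.07},
    {"translation": [0,0,0.025],"rot": [0,0,0],"grip": 0.07},
    {"translation": [0,0,0.025],"rot": [0,0,0],"grip": 0.07},
    {"translation": [0,0,0.015],"rot": [0,0,0],"grip": 0.07},
    {"translation": [0,0,0],"rot": [0,0,0],"grip": 0.07},
  ],
)

```text
t: 8.78
eef_pos: [0.4423, 0.0104, 0.0818]
tool_rot: [-0.001, 0.905, 0.426, -0.003]
contact_force: [-0.6, -0.7, 0.3]
gripper_width: 0.823
```

```bash
python3 look.py w6; python3 meas.py w6|grep -v none; python3 go.py .4423 .0107 .036 51
```

```text
nutB pix [322. 234.] c 0.4415 0.0105 r 0.0263 ztop 0.0379 flat 51 widths 0.0458 0.0468 0.0469, corner 0.0521
ringA pix [384. 329.] c 0.5316 -0.0024 r 0.0176 ztop 0.0295 
ringB pix [175. 368.] c 0.4541 -0.1487 r 0.0190 ztop 0.0297 
pin pix [573.  77.] c 0.4423 0.1483 r 0.0135 ztop 0.0743 
t 8.83 pos [0.4434 0.0103 0.0833] theta 50.37 tilt [-0.0051 -0.0011] F [-0.8 -0.3  0.4] w 0.0698 q [-0.37  0.37  0.25  2.24 -0.17  0.56  0.88]
delta tool [-0.0002 -0.0009  0.0473] norm 0.047
rz -0.63
```

View pics/w6.png

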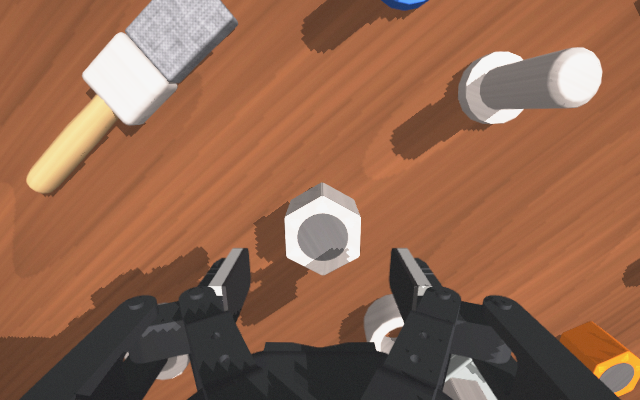

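Emit:
send_rows(
  commands=[
    {"translation": [-0.0005,-0.001,0.012],"rot": [0,0,-0.5],"grip": 0.07},
    {"translation": [0,0,0.012],"rot": [0,0,0],"grip": 0.07},
    {"translation": [0,0,0.012],"rot": [0,0,0],"grip": 0.07},
    {"translation": [0,0,0.01],"rot": [0,0,0],"grip": 0.07},
    {"translation": [0,0,0],"rot": [0,0,0],"grip": 0.07},
  ],
)

```text
t: 9.25
eef_pos: [0.4436, 0.0108, 0.0382]
tool_rot: [-0.0, 0.903, 0.43, -0.001]
contact_force: [0.5, 0.2, -0.1]
gripper_width: 0.819
```

Emit:
send_rows(
  commands=[
    {"translation": [0,0,0],"rot": [0,0,0],"grip": 0.03},
    {"translation": [0,0,0],"rot": [0,0,0],"grip": 0.03},
    {"translation": [0,0,0],"rot": [0,0,0],"grip": 0.03},
    {"translation": [0,0,0],"rot": [0,0,0],"grip": 0.03},
    {"translation": [0,0,0],"rot": [0,0,0],"grip": 0.03},
  ],
  force=60,
)

```text
t: 9.67
eef_pos: [0.4448, 0.0109, 0.04]
tool_rot: [0.0, 0.903, 0.429, 0.001]
contact_force: [-1.7, -0.4, 7.2]
gripper_width: 0.523
```

```bash
python3 go.py
```

```text
t 9.67 pos [0.4448 0.0109 0.04  ] theta 50.86 tilt [0.0011 0.0004] F [-1.7 -0.4  7.2] w 0.0447 q [-0.33  0.46  0.2   2.25 -0.21  0.45  0.93]
```

Emit:
send_rows(
  commands=[
    {"translation": [0,0,-0.02],"rot": [0,0,0],"grip": 0.03},
    {"translation": [0,0,-0.03],"rot": [0,0,0],"grip": 0.03},
    {"translation": [0,0,-0.03],"rot": [0,0,0],"grip": 0.03},
    {"translation": [0,0,-0.03],"rot": [0,0,7],"grip": 0.03},
    {"translation": [0,0,0],"rot": [0,0,7],"grip": 0.03},
  ],
)

```text
t: 10.08
eef_pos: [0.4473, 0.011, 0.1541]
tool_rot: [0.0, 0.95, 0.313, 0.004]
contact_force: [1.1, -0.8, -2.5]
gripper_width: 0.519
```

Emit:
send_rows(
  commands=[
    {"translation": [0,0,0],"rot": [0,0,7],"grip": 0.03},
    {"translation": [0,0,0],"rot": [0,0,7],"grip": 0.03},
    {"translation": [0,0,0],"rot": [0,0,7],"grip": 0.03},
    {"translation": [0,0,0],"rot": [0,0,7],"grip": 0.03},
    {"translation": [0,0,0],"rot": [0,0,0],"grip": 0.03},
  ],
)

```text
t: 10.5
eef_pos: [0.4441, 0.0109, 0.1494]
tool_rot: [-0.0, 0.997, 0.075, 0.0]
contact_force: [-0.1, -0.4, -2.1]
gripper_width: 0.52
```

```bash
python3 go.py .6627 -.077 .145 9
```

```text
t 10.50 pos [0.4441 0.0109 0.1494] theta 8.63 tilt [0.0001 0.0002] F [-0.1 -0.4 -2.1] w 0.0444 q [-0.55  0.25  0.45  2.21 -0.16  0.72  0.16]
delta tool [0.203  0.1198 0.0044] norm 0.236
rz -0.37
```

Emit:
send_rows(
  commands=[
    {"translation": [0.034,0.02,0],"rot": [0,0,0],"grip": 0.03},
    {"translation": [0.034,0.02,0],"rot": [0,0,0],"grip": 0.03},
    {"translation": [0.034,0.02,0],"rot": [0,0,0],"grip": 0.03},
    {"translation": [0.034,0.02,0],"rot": [0,0,0],"grip": 0.03},
    {"translation": [0.034,0.02,0],"rot": [0,0,0],"grip": 0.03},
  ],
)

```text
t: 10.92
eef_pos: [0.629, -0.0622, 0.149]
tool_rot: [-0.0, 0.997, 0.08, -0.0]
contact_force: [1.3, 0.6, -2.1]
gripper_width: 0.52
```

Emit:
send_rows(
  commands=[
    {"translation": [0.033,0.02,0],"rot": [0,0,0],"grip": 0.03},
    {"translation": [0,0,0.015],"rot": [0,0,0],"grip": 0.03},
    {"translation": [0,0,0.02],"rot": [0,0,0],"grip": 0.03},
    {"translation": [0,0,0.01],"rot": [0,0,0],"grip": 0.03},
    {"translation": [0,0,0],"rot": [0,0,0],"grip": 0.03},
  ],
)

```text
t: 11.33
eef_pos: [0.661, -0.0758, 0.101]
tool_rot: [-0.001, 0.997, 0.079, -0.003]
contact_force: [-0.5, 0.3, -3.1]
gripper_width: 0.52
```

```bash
python3 go.py .6627 -.077 .045 9; python3 look.py w7
```

```text
t 11.33 pos [ 0.661  -0.0758  0.101 ] theta 9.02 tilt [-0.006   0.0007] F [-0.5  0.3 -3.1] w 0.0444 q [-0.26  0.65  0.4   1.71 -0.32  0.85  0.44]
delta tool [0.0019 0.0016 0.056 ] norm 0.056
rz 0.02
```

View pics/w7.png

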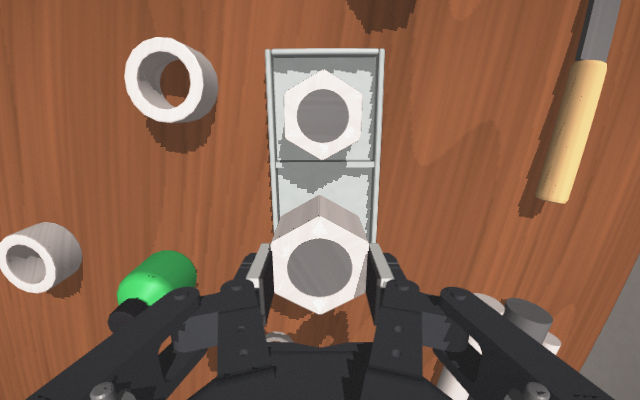

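Emit:
send_rows(
  commands=[
    {"translation": [0.001,0.002,0.018],"rot": [0,0,0],"grip": 0.03},
    {"translation": [0,0,0.018],"rot": [0,0,0],"grip": 0.03},
    {"translation": [0,0,0.012],"rot": [0,0,0],"grip": 0.03},
    {"translation": [0,0,0.005],"rot": [0,0,0],"grip": 0.03},
    {"translation": [0,0,0.002],"rot": [0,0,0],"grip": 0.03},
  ],
)

```text
t: 11.8
eef_pos: [0.6643, -0.0778, 0.0488]
tool_rot: [-0.0, 0.997, 0.078, -0.0]
contact_force: [0.3, -0.3, -2.0]
gripper_width: 0.523
```

Emit:
send_rows(
  commands=[
    {"translation": [0,0,0.001],"rot": [0,0,0],"grip": 0.03},
    {"translation": [0,0,0.001],"rot": [0,0,0],"grip": 0.03},
    {"translation": [0,0,0],"rot": [0,0,0],"grip": 0.03},
    {"translation": [0,0,0],"rot": [0,0,0],"grip": 0.03},
    {"translation": [0,0,0],"rot": [0,0,0],"grip": 0.03},
  ],
)

```text
t: 12.22
eef_pos: [0.665, -0.0782, 0.0477]
tool_rot: [0.0, 0.997, 0.077, 0.0]
contact_force: [-0.3, 0.7, -2.3]
gripper_width: 0.523
```

```bash
python3 go.py .6627 -.077 .044 9
```

```text
t 12.22 pos [ 0.665  -0.0782  0.0477] theta 8.88 tilt [0.0008 0.    ] F [-0.3  0.7 -2.3] w 0.0446 q [-0.23  0.72  0.37  1.72 -0.35  0.76  0.47]
delta tool [-0.0021 -0.0016  0.0037] norm 0.005
rz -0.12
```

Emit:
send_rows(
  commands=[
    {"translation": [-0.002,-0.001,0.001],"rot": [0,0,0],"grip": 0.03},
    {"translation": [0,0,0.001],"rot": [0,0,0],"grip": 0.03},
    {"translation": [0,0,0.001],"rot": [0,0,0],"grip": 0.03},
    {"translation": [0,0,0.001],"rot": [0,0,0],"grip": 0.03},
    {"translation": [0,0,0],"rot": [0,0,0],"grip": 0.03},
  ],
)

```text
t: 12.63
eef_pos: [0.6624, -0.0774, 0.0442]
tool_rot: [-0.0, 0.997, 0.077, -0.0]
contact_force: [-5.3, 2.1, 8.3]
gripper_width: 0.521
```

Emit:
send_rows(
  commands=[
    {"translation": [0,0,0],"rot": [0,0,0],"grip": 0.05},
    {"translation": [0,0,0],"rot": [0,0,0],"grip": 0.055},
    {"translation": [0,0,0],"rot": [0,0,0],"grip": 0.06},
    {"translation": [0,0,0],"rot": [0,0,0],"grip": 0.07},
    {"translation": [0,0,0],"rot": [0,0,0],"grip": 0.07},
  ],
)

```text
t: 13.05
eef_pos: [0.6626, -0.0775, 0.043]
tool_rot: [0.0, 0.997, 0.077, 0.0]
contact_force: [0.3, -0.5, -0.8]
gripper_width: 0.816
```

Emit:
send_rows(
  commands=[
    {"translation": [0,0,-0.02],"rot": [0,0,0],"grip": 0.075},
    {"translation": [0,0,-0.04],"rot": [0,0,0],"grip": 0.075},
    {"translation": [0,0,-0.04],"rot": [0,0,0],"grip": 0.075},
    {"translation": [0,0,-0.02],"rot": [0,0,0],"grip": 0.075},
    {"translation": [0,0,0],"rot": [0,0,0],"grip": 0.075},
  ],
)

```text
t: 13.47
eef_pos: [0.6659, -0.0785, 0.169]
tool_rot: [0.001, 0.997, 0.077, 0.005]
contact_force: [-0.1, -1.0, -0.3]
gripper_width: 0.88
```

```bash
python3 go.py .548 0 .16 30; python3 look.py w8; python3 chk.py w8 .663 -.077 .042;python3 chk.py w8 .651 -.005 .042;python3 meas.py w8 | grep -v none
```

```text
t 13.47 pos [ 0.6659 -0.0785  0.169 ] theta 8.85 tilt [ 0.0096 -0.0004] F [-0.1 -1.  -0.3] w 0.0752 q [-0.28  0.57  0.44  1.67 -0.29  0.95  0.42]
delta tool [-0.1045 -0.0957  0.0079] norm 0.142
rz -21.15
w8 c 0.6612 -0.0766 r 0.0261 z 0.0419 slope 0.001 -0.006 n 2354
w8 c 0.6504 -0.0073 r 0.0260 z 0.0418 slope 0.001 0.001 n 2899
ringA pix [195.  83.] c 0.5495 -0.0008 r 0.0261 ztop 0.0293 
ringB pix [ 79. 229.] c 0.4408 -0.1487 r 0.0276 ztop 0.0292 
bottle pix [164. 269.] c 0.5446 -0.1519 r 0.0124 ztop 0.0695
```

Emit:
send_rows(
  commands=[
    {"translation": [-0.021,-0.019,0],"rot": [0,0,-6.2],"grip": 0.072},
    {"translation": [-0.019,-0.021,0],"rot": [0,0,-6.2],"grip": 0.072},
    {"translation": [-0.016,-0.023,0],"rot": [0,0,-6.2],"grip": 0.072},
    {"translation": [-0.014,-0.025,0],"rot": [0,0,-6.2],"grip": 0.072},
    {"translation": [-0.011,-0.026,0],"rot": [0,0,-6.2],"grip": 0.072},
  ],
)

```text
t: 13.93
eef_pos: [0.5421, 0.0009, 0.1616]
tool_rot: [-0.0, 0.939, 0.344, -0.001]
contact_force: [-0.1, 0.2, -0.2]
gripper_width: 0.84
```

```bash
python3 go.py .548 -.0003 .08 40
```

```text
t 13.93 pos [0.5421 0.0009 0.1616] theta 40.19 tilt [-0.0025 -0.0004] F [-0.1  0.2 -0.2] w 0.0718 q [-0.36  0.37  0.31  1.97 -0.15  0.82  0.73]
delta tool [0.0039 0.0049 0.0816] norm 0.082
rz 0.19
```

Emit:
send_rows(
  commands=[
    {"translation": [0.003,0.003,0.02],"rot": [0,0,0],"grip": 0.072},
    {"translation": [0,0,0.025],"rot": [0,0,0],"grip": 0.072},
    {"translation": [0,0,0.025],"rot": [0,0,0],"grip": 0.072},
    {"translation": [0,0,0.01],"rot": [0,0,0],"grip": 0.072},
    {"translation": [0,0,0],"rot": [0,0,0],"grip": 0.072},
  ],
)

```text
t: 14.35
eef_pos: [0.5459, -0.0003, 0.08]
tool_rot: [-0.001, 0.94, 0.341, -0.003]
contact_force: [0.1, -0.9, 1.2]
gripper_width: 0.845
```

Emit:
send_rows(
  commands=[
    {"translation": [0,0,0],"rot": [0,0,0],"grip": 0.072},
    {"translation": [0,0,0],"rot": [0,0,0],"grip": 0.072},
    {"translation": [0,0,0],"rot": [0,0,0],"grip": 0.072},
    {"translation": [0,0,0],"rot": [0,0,0],"grip": 0.072},
    {"translation": [0,0,0],"rot": [0,0,0],"grip": 0.072},
  ],
)

```text
t: 14.77
eef_pos: [0.5491, -0.0001, 0.0839]
tool_rot: [0.0, 0.94, 0.341, 0.001]
contact_force: [0.5, -0.8, 0.2]
gripper_width: 0.843
```

```bash
python3 look.py w9; python3 meas.py w9|grep ring;python3 go.py .548 -.0003 .03 40
```

```text
ringA pix [320. 227.] c 0.5477 -0.0000 r 0.0262 ztop 0.0296 
ringB pix [ 70. 283.] c 0.4396 -0.1473 r 0.0282 ztop 0.0294 
t 14.82 pos [ 5.489e-01 -1.000e-04  8.380e-02] theta 39.87 tilt [0.0012 0.0003] F [-0.4  0.1 -0.7] w 0.0722 q [-0.32  0.5   0.27  2.   -0.21  0.66  0.77]
delta tool [-0.0009 -0.0005  0.0538] norm 0.054
rz -0.13
```

View pics/w9.png

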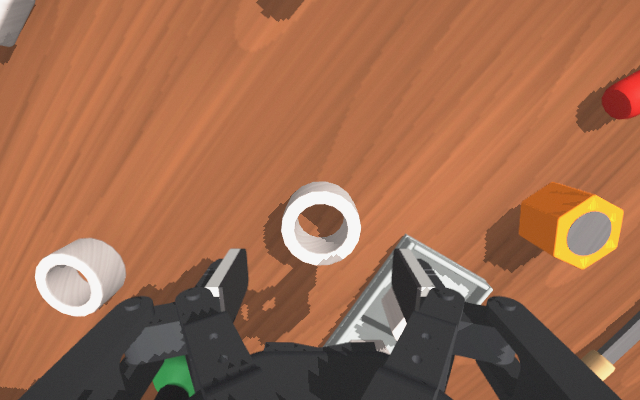

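Emit:
send_rows(
  commands=[
    {"translation": [-0.001,0,0.015],"rot": [0,0,0],"grip": 0.072},
    {"translation": [0,0,0.015],"rot": [0,0,0],"grip": 0.072},
    {"translation": [0,0,0.012],"rot": [0,0,0],"grip": 0.072},
    {"translation": [0,0,0.008],"rot": [0,0,0],"grip": 0.072},
    {"translation": [0,0,0.003],"rot": [0,0,0],"grip": 0.072},
  ],
)

```text
t: 15.23
eef_pos: [0.5471, -0.0008, 0.0289]
tool_rot: [-0.0, 0.94, 0.341, -0.001]
contact_force: [-0.2, -0.4, -0.1]
gripper_width: 0.841
```

Emit:
send_rows(
  commands=[
    {"translation": [0,0,0],"rot": [0,0,0],"grip": 0.03},
    {"translation": [0,0,0],"rot": [0,0,0],"grip": 0.03},
    {"translation": [0,0,0],"rot": [0,0,0],"grip": 0.03},
    {"translation": [0,0,0],"rot": [0,0,0],"grip": 0.03},
    {"translation": [0,0,0],"rot": [0,0,0],"grip": 0.03},
  ],
)

```text
t: 15.65
eef_pos: [0.5485, -0.0006, 0.031]
tool_rot: [0.0, 0.94, 0.341, 0.001]
contact_force: [-1.6, 0.3, 6.3]
gripper_width: 0.577
```

```bash
python3 go.py .548 -.0003 .15 4
```

```text
t 15.65 pos [ 0.5485 -0.0006  0.031 ] theta 39.87 tilt [0.0016 0.0004] F [-1.6  0.3  6.3] w 0.0493 q [-0.29  0.59  0.23  2.02 -0.24  0.56  0.8 ]
delta tool [ 0.     -0.0005 -0.119 ] norm 0.119
rz 35.87
```

Emit:
send_rows(
  commands=[
    {"translation": [0,0,-0.02],"rot": [0,0,0],"grip": 0.03},
    {"translation": [0,0,-0.03],"rot": [0,0,0],"grip": 0.03},
    {"translation": [0,0,-0.035],"rot": [0,0,0],"grip": 0.03},
    {"translation": [0,0,-0.035],"rot": [0,0,6],"grip": 0.03},
    {"translation": [0,0,0],"rot": [0,0,6],"grip": 0.03},
  ],
)

```text
t: 16.07
eef_pos: [0.5514, -0.0012, 0.1563]
tool_rot: [0.0, 0.971, 0.238, 0.005]
contact_force: [1.1, -0.9, -1.9]
gripper_width: 0.57
```

Emit:
send_rows(
  commands=[
    {"translation": [0,0,0],"rot": [0,0,6],"grip": 0.03},
    {"translation": [0,0,0],"rot": [0,0,6],"grip": 0.03},
    {"translation": [0,0,0],"rot": [0,0,6],"grip": 0.03},
    {"translation": [0,0,0],"rot": [0,0,6],"grip": 0.03},
    {"translation": [0,0,0],"rot": [0,0,0],"grip": 0.03},
  ],
)

```text
t: 16.48
eef_pos: [0.5473, -0.0007, 0.1499]
tool_rot: [0.0, 0.999, 0.032, -0.0]
contact_force: [-0.5, 0.3, -1.9]
gripper_width: 0.57
```

```bash
python3 go.py .485 .385 .15 4; python3 look.py w10
```

```text
t 16.48 pos [ 0.5473 -0.0007  0.1499] theta 3.68 tilt [-0.0007 -0.0003] F [-0.5  0.3 -1.9] w 0.0486 q [-0.48  0.42  0.47  1.98 -0.26  0.8   0.19]
delta tool [-3.740e-02 -3.889e-01 -2.000e-04] norm 0.391
rz -0.32
```

View pics/w10.png

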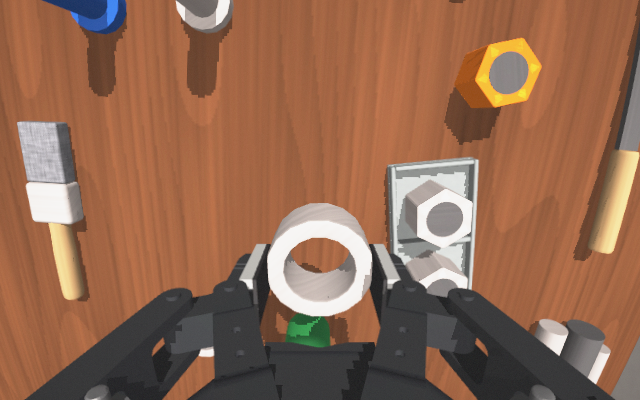

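Emit:
send_rows(
  commands=[
    {"translation": [-0.0037,-0.039,0],"rot": [0,0,0],"grip": 0.03},
    {"translation": [-0.0037,-0.039,0],"rot": [0,0,0],"grip": 0.03},
    {"translation": [-0.0037,-0.039,0],"rot": [0,0,0],"grip": 0.03},
    {"translation": [-0.0037,-0.039,0],"rot": [0,0,0],"grip": 0.03},
    {"translation": [-0.0037,-0.039,0],"rot": [0,0,0],"grip": 0.03},
  ],
)

```text
t: 16.95
eef_pos: [0.5154, 0.1941, 0.1501]
tool_rot: [-0.0, 0.999, 0.035, -0.0]
contact_force: [0.7, 0.5, -3.1]
gripper_width: 0.575
```

Emit:
send_rows(
  commands=[
    {"translation": [-0.0037,-0.039,0],"rot": [0,0,0],"grip": 0.03},
    {"translation": [-0.0037,-0.039,0],"rot": [0,0,0],"grip": 0.03},
    {"translation": [-0.0037,-0.039,0],"rot": [0,0,0],"grip": 0.03},
    {"translation": [-0.0037,-0.039,0],"rot": [0,0,0],"grip": 0.03},
    {"translation": [-0.0037,-0.038,0],"rot": [0,0,0],"grip": 0.03},
  ],
)

```text
t: 17.37
eef_pos: [0.4837, 0.3867, 0.15]
tool_rot: [-0.0, 0.999, 0.036, -0.0]
contact_force: [0.7, 0.0, -2.9]
gripper_width: 0.578
```

Emit:
send_rows(
  commands=[
    {"translation": [0,0,0],"rot": [0,0,0],"grip": 0.03},
    {"translation": [0,0,0],"rot": [0,0,0],"grip": 0.03},
    {"translation": [0,0,0],"rot": [0,0,0],"grip": 0.03},
    {"translation": [0,0,0],"rot": [0,0,0],"grip": 0.03},
    {"translation": [0,0,0],"rot": [0,0,0],"grip": 0.03},
  ],
)

```text
t: 17.78
eef_pos: [0.4853, 0.3828, 0.1502]
tool_rot: [0.0, 0.999, 0.033, 0.0]
contact_force: [-1.2, -0.2, -2.6]
gripper_width: 0.576
```

```bash
python3 go.py .485 .385 .085 4; python3 look.py w11; python3 meas.py w11|grep post
```

```text
t 17.78 pos [0.4853 0.3828 0.1502] theta 3.76 tilt [ 0.     -0.0007] F [-1.2 -0.2 -2.6] w 0.0492 q [-1.07  0.52  0.4   1.81 -0.25  0.87 -0.48]
delta tool [-0.0002 -0.0022  0.0652] norm 0.065
rz -0.24
post1 none
post2 pix [321. 196.] c 0.4854 0.3898 r 0.0077 ztop 0.0468
```

View pics/w11.png

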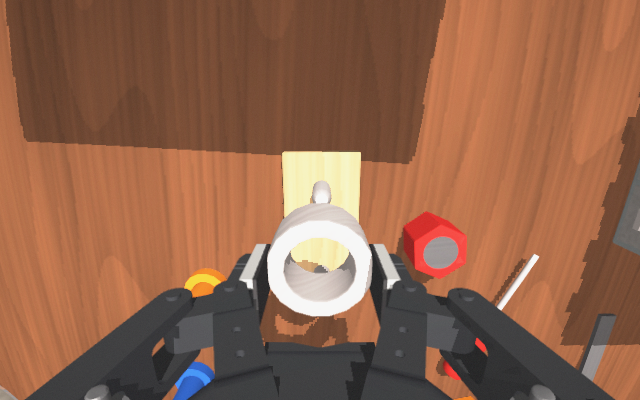

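Emit:
send_rows(
  commands=[
    {"translation": [0,-0.002,0.02],"rot": [0,0,0],"grip": 0.03},
    {"translation": [0,0,0.02],"rot": [0,0,0],"grip": 0.03},
    {"translation": [0,0,0.02],"rot": [0,0,0],"grip": 0.03},
    {"translation": [0,0,0.01],"rot": [0,0,0],"grip": 0.03},
    {"translation": [0,0,0.01],"rot": [0,0,0],"grip": 0.03},
  ],
)

```text
t: 18.25
eef_pos: [0.4845, 0.3859, 0.0693]
tool_rot: [0.0, 0.999, 0.033, -0.0]
contact_force: [0.7, -0.7, -1.8]
gripper_width: 0.573
```

```bash
python3 go.py .485 .3845 .044 4; python3 look.py w12;python3 look.py t12 top; python3 - <<'E'
import cv2
a=cv2.imread("pics/w12.png");b=cv2.imread("pics/t12.png")[160:240,160:260]
cv2.imwrite("pics/w12b.png",cv2.resize(b,None,fx=6,fy=6,interpolation=cv2.INTER_CUBIC))
E
```

```text
t 18.25 pos [0.4845 0.3859 0.0693] theta 3.82 tilt [-0.0006 -0.0008] F [ 0.7 -0.7 -1.8] w 0.0489 q [-1.03  0.63  0.35  1.84 -0.31  0.73 -0.44]
delta tool [0.0004 0.0014 0.0253] norm 0.025
rz -0.18
```

View pics/w12.png

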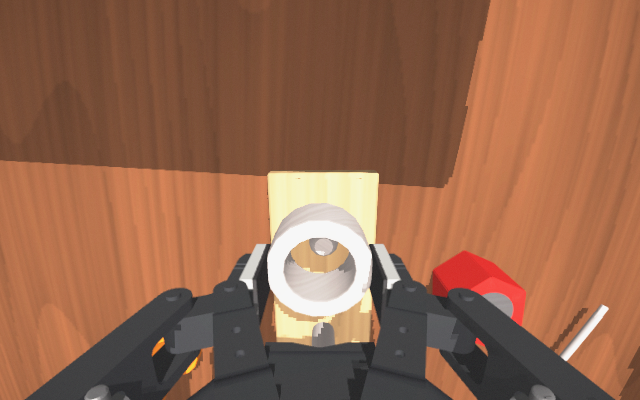

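The post tip shows inside the bore at (324,246), so the ring is on. I'll lower it to the board and release.

Emit:
send_rows(
  commands=[
    {"translation": [0,0,0.012],"rot": [0,0,0],"grip": 0.03},
    {"translation": [0,0,0.008],"rot": [0,0,0],"grip": 0.03},
    {"translation": [0,0,0.003],"rot": [0,0,0],"grip": 0.03},
    {"translation": [0,0,0.001],"rot": [0,0,0],"grip": 0.03},
    {"translation": [0,0,0.001],"rot": [0,0,0],"grip": 0.03},
  ],
)

```text
t: 18.77
eef_pos: [0.4845, 0.3869, 0.0451]
tool_rot: [-0.0, 0.999, 0.034, 0.0]
contact_force: [0.2, 0.4, -2.3]
gripper_width: 0.577
```

```bash
python3 - <<'E'
from h import *
c=dict(np.load("w12.npz"));P=cloud(c)
m=(np.hypot(P[...,0]-.485,P[...,1]-.386)<.014)&(P[...,2]>.04)&(P[...,2]<.051)
print(m.sum(),P[m].mean(0).round(4))
E
python3 go.py .485 .3845 .044 4
```

```text
416 [0.485  0.3884 0.0468]
t 18.77 pos [0.4845 0.3869 0.0451] theta 3.87 tilt [0.0001 0.    ] F [ 0.2  0.4 -2.3] w 0.0493 q [-1.02  0.66  0.33  1.85 -0.32  0.68 -0.43]
delta tool [0.0003 0.0024 0.0011] norm 0.003
rz -0.13
```

Emit:
send_rows(
  commands=[
    {"translation": [0,0,0.001],"rot": [0,0,0],"grip": 0.03},
    {"translation": [0,0,0.001],"rot": [0,0,0],"grip": 0.03},
    {"translation": [0,0,0.001],"rot": [0,0,0],"grip": 0.03},
    {"translation": [0,0,0],"rot": [0,0,0],"grip": 0.03},
    {"translation": [0,0,0],"rot": [0,0,0],"grip": 0.03},
  ],
)

```text
t: 19.18
eef_pos: [0.4847, 0.3871, 0.043]
tool_rot: [-0.0, 0.999, 0.034, 0.0]
contact_force: [-1.8, -1.9, 4.9]
gripper_width: 0.58
```

Emit:
send_rows(
  commands=[
    {"translation": [0,0,0],"rot": [0,0,0],"grip": 0.055},
    {"translation": [0,0,0],"rot": [0,0,0],"grip": 0.06},
    {"translation": [0,0,0],"rot": [0,0,0],"grip": 0.07},
    {"translation": [0,0,0],"rot": [0,0,0],"grip": 0.07},
    {"translation": [0,0,0],"rot": [0,0,0],"grip": 0.07},
  ],
)

```text
t: 19.6
eef_pos: [0.4845, 0.3868, 0.0421]
tool_rot: [-0.0, 0.999, 0.034, 0.0]
contact_force: [-1.3, 0.3, 0.4]
gripper_width: 0.82
```

Emit:
send_rows(
  commands=[
    {"translation": [0,0,-0.02],"rot": [0,0,0],"grip": 0.075},
    {"translation": [0,0,-0.04],"rot": [0,0,0],"grip": 0.075},
    {"translation": [0,0,-0.04],"rot": [0,0,0],"grip": 0.075},
    {"translation": [0,0,-0.02],"rot": [0,0,0],"grip": 0.075},
    {"translation": [0,0,0],"rot": [0,0,0],"grip": 0.075},
  ],
)

```text
t: 20.02
eef_pos: [0.4872, 0.3886, 0.1676]
tool_rot: [-0.003, 0.999, 0.034, 0.003]
contact_force: [0.3, -0.0, -0.7]
gripper_width: 0.876
```

```bash
python3 look.py w13; python3 chk.py w13 .485 .386 .042;python3 meas.py w13|grep -v none; python3 go.py .444 -.02 .165 30
```

```text
w13 c 0.4838 0.3868 r 0.0259 z 0.0416 slope 0.001 -0.002 n 1559
post1 pix [318. 286.] c 0.4912 0.3071 r 0.0077 ztop 0.0472 
post2 pix [317. 200.] c 0.4854 0.3898 r 0.0076 ztop 0.0468 
red pix [431. 245.] c 0.5921 0.3461 r 0.0265 ztop 0.0380 flat 11 widths 0.0454 0.0388 0.0485, corner 0.0486
t 20.07 pos [0.4859 0.3879 0.1649] theta 3.87 tilt [0.0038 0.0041] F [ 0.2  0.  -1.5] w 0.0751 q [-1.08  0.5   0.41  1.79 -0.25  0.9  -0.49]
delta tool [-0.0693  0.4042 -0.0019] norm 0.410
rz -26.13
```

View pics/w13.png

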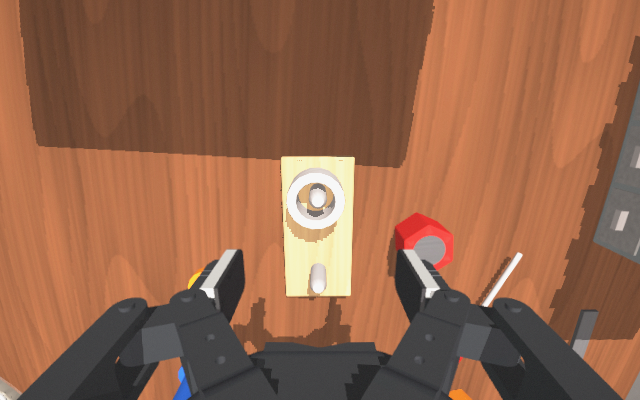

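Emit:
send_rows(
  commands=[
    {"translation": [-0.0097,0.039,0],"rot": [0,0,0],"grip": 0.06},
    {"translation": [-0.0097,0.039,0],"rot": [0,0,0],"grip": 0.06},
    {"translation": [-0.0097,0.039,0],"rot": [0,0,0],"grip": 0.06},
    {"translation": [-0.0097,0.039,0],"rot": [0,0,0],"grip": 0.06},
    {"translation": [-0.0097,0.039,0],"rot": [0,0,0],"grip": 0.06},
  ],
)

```text
t: 20.48
eef_pos: [0.4477, 0.1869, 0.1608]
tool_rot: [0.001, 0.999, 0.034, -0.001]
contact_force: [1.4, -1.4, 0.3]
gripper_width: 0.705
```

Emit:
send_rows(
  commands=[
    {"translation": [-0.0097,0.039,0],"rot": [0,0,0],"grip": 0.06},
    {"translation": [0,0,0],"rot": [0,0,-7],"grip": 0.06},
    {"translation": [0,0,0],"rot": [0,0,-7],"grip": 0.06},
    {"translation": [0,0,0],"rot": [0,0,-7],"grip": 0.06},
    {"translation": [0,0,0],"rot": [0,0,-7],"grip": 0.06},
  ],
)

```text
t: 20.9
eef_pos: [0.4413, 0.1489, 0.161]
tool_rot: [0.0, 0.961, 0.277, -0.001]
contact_force: [-0.3, 0.3, 0.1]
gripper_width: 0.705
```

Emit:
send_rows(
  commands=[
    {"translation": [0,0,0],"rot": [0,0,-7],"grip": 0.06},
    {"translation": [0,0,0],"rot": [0,0,-7],"grip": 0.06},
    {"translation": [0,0,0.01],"rot": [0,0,0],"grip": 0.06},
    {"translation": [0,0,0],"rot": [0,0,0],"grip": 0.06},
    {"translation": [0,0,0],"rot": [0,0,0],"grip": 0.06},
  ],
)

```text
t: 21.32
eef_pos: [0.4412, 0.1489, 0.1507]
tool_rot: [0.0, 0.922, 0.388, -0.001]
contact_force: [-0.5, 1.0, 0.6]
gripper_width: 0.703
```

```bash
python3 look.py w14; python3 meas.py w14|grep -v none; python3 go.py .4437 .151 .115 45
```

```text
pin pix [328. 217.] c 0.4430 0.1526 r 0.0130 ztop 0.0744 
post1 pix [515. 114.] c 0.4892 0.3024 r 0.0078 ztop 0.0469 
post2 pix [598.  29.] c 0.4846 0.3844 r 0.0089 ztop 0.0466 
red pix [609. 171.] c 0.5909 0.3423 r 0.0279 ztop 0.0379 flat 10 widths 0.0506 0.0500 0.0456, corner 0.0540
t 21.37 pos [0.4416 0.1491 0.1512] theta 45.70 tilt [-0.0016 -0.0011] F [ 0.4 -0.5 -1.3] w 0.0600 q [-0.74  0.27  0.33  2.15 -0.13  0.74  0.47]
delta tool [0.0029 0.0002 0.0362] norm 0.036
rz 0.7
```

View pics/w14.png

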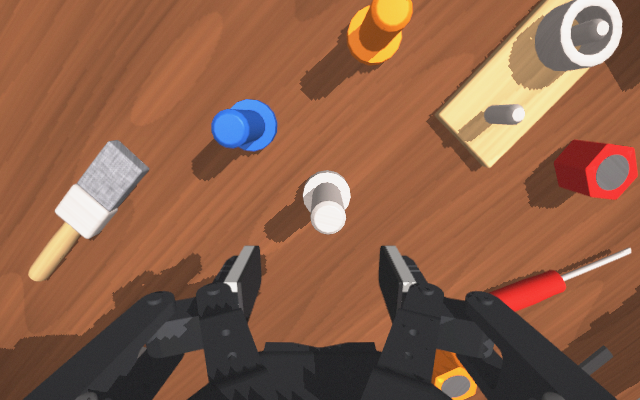

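The steel pin (328,217) is under the jaws, and the blue decoy (235,125) is clear of them. I'll descend on the pin.

Emit:
send_rows(
  commands=[
    {"translation": [0.003,-0.001,0.02],"rot": [0,0,0],"grip": 0.06},
    {"translation": [0,0,0.025],"rot": [0,0,0],"grip": 0.06},
    {"translation": [0,0,0.025],"rot": [0,0,0],"grip": 0.06},
    {"translation": [0,0,0.015],"rot": [0,0,0],"grip": 0.06},
    {"translation": [0,0,0.009],"rot": [0,0,0],"grip": 0.06},
  ],
)

```text
t: 21.78
eef_pos: [0.4425, 0.1519, 0.0563]
tool_rot: [0.0, 0.921, 0.389, -0.001]
contact_force: [0.4, 0.8, 0.2]
gripper_width: 0.702
```

Emit:
send_rows(
  commands=[
    {"translation": [0,0,0],"rot": [0,0,0],"grip": 0.04},
    {"translation": [0,0,0],"rot": [0,0,0],"grip": 0.03},
    {"translation": [0,0,0],"rot": [0,0,0],"grip": 0.015},
    {"translation": [0,0,0],"rot": [0,0,0],"grip": 0.01},
    {"translation": [0,0,0],"rot": [0,0,0],"grip": 0.01},
  ],
)

```text
t: 22.2
eef_pos: [0.4444, 0.1527, 0.0591]
tool_rot: [-0.0, 0.921, 0.39, 0.001]
contact_force: [0.6, 0.9, 2.4]
gripper_width: 0.286
```

Emit:
send_rows(
  commands=[
    {"translation": [0,0,0],"rot": [0,0,0],"grip": 0.01},
    {"translation": [0,0,0],"rot": [0,0,0],"grip": 0.01},
    {"translation": [0,0,0],"rot": [0,0,0],"grip": 0.01},
    {"translation": [0,0,0],"rot": [0,0,0],"grip": 0.01},
    {"translation": [0,0,0],"rot": [0,0,0],"grip": 0.01},
  ],
)

```text
t: 22.62
eef_pos: [0.4444, 0.1527, 0.059]
tool_rot: [-0.0, 0.921, 0.39, 0.001]
contact_force: [-0.5, 0.4, 7.1]
gripper_width: 0.286
```

```bash
python3 go.py .479 -.341 .15
```

```text
t 22.62 pos [0.4444 0.1527 0.059 ] theta 45.86 tilt [0.0018 0.0012] F [-0.5  0.4  7.1] w 0.0244 q [-0.68  0.45  0.26  2.2  -0.23  0.52  0.56]
delta tool [-0.3301  0.3686 -0.0915] norm 0.503
```

Emit:
send_rows(
  commands=[
    {"translation": [0,0,-0.015],"rot": [0,0,0],"grip": 0.01},
    {"translation": [0,0,-0.03],"rot": [0,0,0],"grip": 0.01},
    {"translation": [0,0,-0.03],"rot": [0,0,0],"grip": 0.01},
    {"translation": [0,0,-0.03],"rot": [0,0,0],"grip": 0.01},
    {"translation": [0,0,-0.01],"rot": [0,0,0],"grip": 0.01},
  ],
)

```text
t: 23.03
eef_pos: [0.4447, 0.1526, 0.1763]
tool_rot: [-0.0, 0.921, 0.389, 0.002]
contact_force: [1.0, 0.6, -4.8]
gripper_width: 0.28
```

Emit:
send_rows(
  commands=[
    {"translation": [-0.012,0.013,0],"rot": [0,0,0],"grip": 0.01},
    {"translation": [-0.0236,0.0263,0],"rot": [0,0,0],"grip": 0.01},
    {"translation": [-0.0236,0.0263,0],"rot": [0,0,0],"grip": 0.01},
    {"translation": [-0.0236,0.0263,0],"rot": [0,0,0],"grip": 0.01},
    {"translation": [-0.0236,0.0263,0],"rot": [0,0,0],"grip": 0.01},
  ],
)

```text
t: 23.45
eef_pos: [0.4531, -0.0078, 0.1721]
tool_rot: [-0.0, 0.921, 0.39, -0.001]
contact_force: [0.4, -0.6, -3.6]
gripper_width: 0.287
```

Emit:
send_rows(
  commands=[
    {"translation": [-0.0236,0.0263,0],"rot": [0,0,0],"grip": 0.01},
    {"translation": [-0.0236,0.0263,0],"rot": [0,0,0],"grip": 0.01},
    {"translation": [-0.0236,0.0263,0],"rot": [0,0,0],"grip": 0.01},
    {"translation": [-0.0236,0.0263,0],"rot": [0,0,0],"grip": 0.01},
    {"translation": [-0.0236,0.0263,0],"rot": [0,0,0],"grip": 0.01},
  ],
)

```text
t: 23.87
eef_pos: [0.4654, -0.1839, 0.1719]
tool_rot: [-0.001, 0.921, 0.39, -0.001]
contact_force: [1.1, 1.1, -4.2]
gripper_width: 0.284
```

```bash
python3 go.py .479 -.341 .15
```

```text
t 23.87 pos [ 0.4654 -0.1839  0.1719] theta 45.89 tilt [-0.0019  0.0006] F [ 1.1  1.1 -4.2] w 0.0242 q [-0.17  0.31  0.5   2.07 -0.21  0.81  1.26]
delta tool [-0.1033  0.1191  0.0218] norm 0.159
```

Emit:
send_rows(
  commands=[
    {"translation": [-0.0236,0.0275,0],"rot": [0,0,0],"grip": 0.01},
    {"translation": [-0.0236,0.0275,0],"rot": [0,0,0],"grip": 0.01},
    {"translation": [-0.0236,0.0275,0],"rot": [0,0,0],"grip": 0.01},
    {"translation": [-0.0236,0.0275,0],"rot": [0,0,0],"grip": 0.01},
    {"translation": [-0.007,0.008,0.02],"rot": [0,0,0],"grip": 0.01},
  ],
)

```text
t: 24.28
eef_pos: [0.481, -0.3456, 0.1553]
tool_rot: [0.004, 0.922, 0.387, 0.001]
contact_force: [1.2, -2.0, -3.1]
gripper_width: 0.283
```

Emit:
send_rows(
  commands=[
    {"translation": [0,0,0.02],"rot": [0,0,0],"grip": 0.01},
    {"translation": [0,0,0],"rot": [0,0,0],"grip": 0.01},
    {"translation": [0,0,0],"rot": [0,0,0],"grip": 0.01},
    {"translation": [0,0,0],"rot": [0,0,0],"grip": 0.01},
    {"translation": [0,0,0],"rot": [0,0,0],"grip": 0.01},
  ],
)

```text
t: 24.7
eef_pos: [0.4813, -0.3371, 0.1339]
tool_rot: [0.0, 0.921, 0.39, 0.001]
contact_force: [0.4, -0.3, -3.6]
gripper_width: 0.283
```

```bash
python3 go.py .479 -.341 .065; python3 look.py w15; python3 look.py s15 side; python3 - <<'E'
import cv2
b=cv2.imread("pics/s15.png")[220:380,260:460]
cv2.imwrite("pics/s15c.png",cv2.resize(b,None,fx=3.5,fy=3.5,interpolation=cv2.INTER_CUBIC))
E
```

```text
t 24.70 pos [ 0.4813 -0.3371  0.1339] theta 45.94 tilt [ 0.0012 -0.0002] F [ 0.4 -0.3 -3.6] w 0.0242 q [ 0.14  0.51  0.49  1.9  -0.32  0.81  1.59]
delta tool [-0.0045  0.001   0.0689] norm 0.069
```

View pics/w15.png

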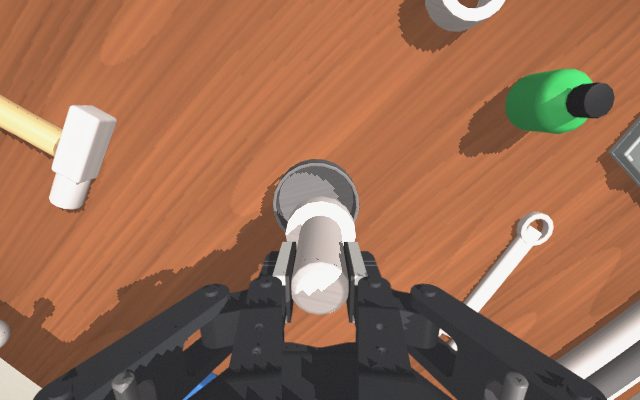

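View pics/s15c.png

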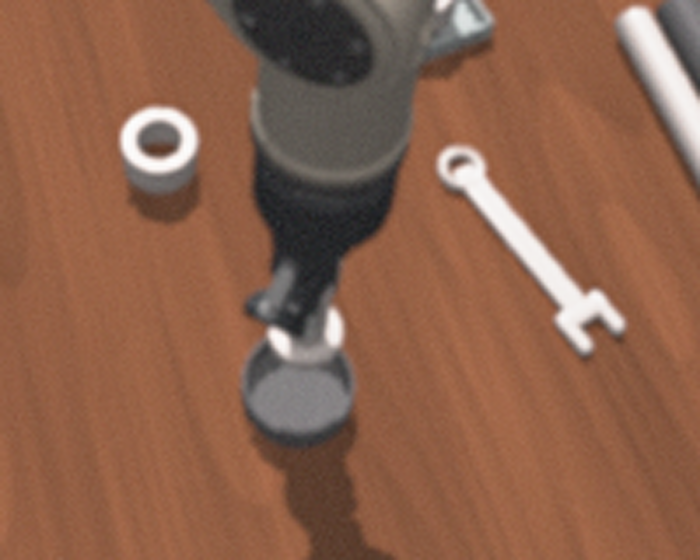

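Emit:
send_rows(
  commands=[
    {"translation": [-0.0045,0.001,0.02],"rot": [0,0,0],"grip": 0.01},
    {"translation": [0,0,0.02],"rot": [0,0,0],"grip": 0.01},
    {"translation": [0,0,0.01],"rot": [0,0,0],"grip": 0.01},
    {"translation": [0,0,0],"rot": [0,0,0],"grip": 0.01},
    {"translation": [0,0,0],"rot": [0,0,0],"grip": 0.01},
  ],
)

```text
t: 25.22
eef_pos: [0.4784, -0.3413, 0.0833]
tool_rot: [-0.0, 0.921, 0.39, -0.0]
contact_force: [0.0, -0.1, -4.5]
gripper_width: 0.288
```

```bash
python3 go.py .479 -.341 .064; python3 look.py w16;  python3 - <<'E'
from h import *
b=cv2.imread("pics/w16.png")[120:350,200:440]
cv2.imwrite("pics/w16c.png",cv2.resize(b,None,fx=2.5,fy=2.5))
E
```

```text
t 25.22 pos [ 0.4784 -0.3413  0.0833] theta 45.90 tilt [-0.0003  0.0003] F [ 0.  -0.1 -4.5] w 0.0246 q [ 0.18  0.58  0.45  1.92 -0.36  0.72  1.64]
delta tool [0.0006 0.0003 0.0193] norm 0.019
```

View pics/w16c.png

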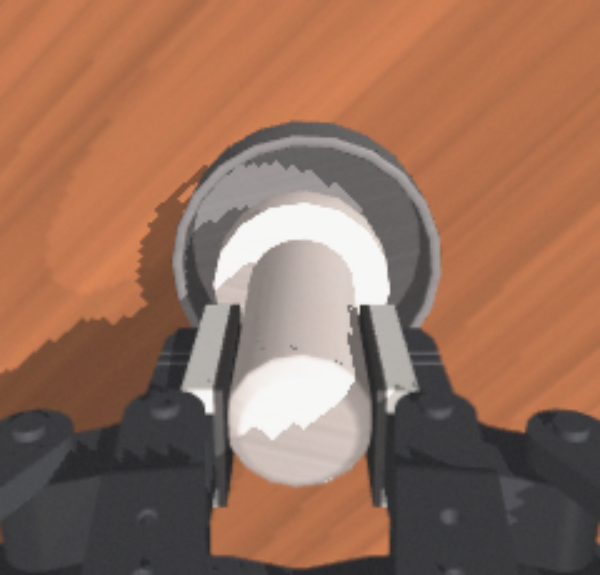

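The flange is centred within the tin's rim. I'll lower it the rest of the way.

Emit:
send_rows(
  commands=[
    {"translation": [0,0,0.01],"rot": [0,0,0],"grip": 0.01},
    {"translation": [0,0,0.005],"rot": [0,0,0],"grip": 0.01},
    {"translation": [0,0,0.003],"rot": [0,0,0],"grip": 0.01},
    {"translation": [0,0,0.001],"rot": [0,0,0],"grip": 0.01},
    {"translation": [0,0,0],"rot": [0,0,0],"grip": 0.01},
  ],
)

```text
t: 25.68
eef_pos: [0.478, -0.3414, 0.0637]
tool_rot: [-0.0, 0.921, 0.39, -0.0]
contact_force: [-0.5, -0.1, -4.6]
gripper_width: 0.287
```

Emit:
send_rows(
  commands=[
    {"translation": [0,0,0.001],"rot": [0,0,0],"grip": 0.01},
    {"translation": [0,0,0],"rot": [0,0,0],"grip": 0.01},
    {"translation": [0,0,0],"rot": [0,0,0],"grip": 0.01},
    {"translation": [0,0,0],"rot": [0,0,0],"grip": 0.01},
    {"translation": [0,0,0],"rot": [0,0,0],"grip": 0.01},
  ],
)

```text
t: 26.1
eef_pos: [0.4783, -0.3416, 0.0632]
tool_rot: [0.0, 0.921, 0.39, 0.0]
contact_force: [0.3, 0.1, -4.4]
gripper_width: 0.287
```

Emit:
send_rows(
  commands=[
    {"translation": [0,0,0.001],"rot": [0,0,0],"grip": 0.01},
    {"translation": [0,0,0.0007],"rot": [0,0,0],"grip": 0.01},
    {"translation": [0,0,0],"rot": [0,0,0],"grip": 0.01},
    {"translation": [0,0,0],"rot": [0,0,0],"grip": 0.01},
    {"translation": [0,0,0],"rot": [0,0,0],"grip": 0.01},
  ],
)

```text
t: 26.52
eef_pos: [0.4785, -0.3417, 0.063]
tool_rot: [0.0, 0.921, 0.39, 0.001]
contact_force: [-3.2, 2.9, 11.9]
gripper_width: 0.286
```

Emit:
send_rows(
  commands=[
    {"translation": [0,0,0],"rot": [0,0,0],"grip": 0.028},
    {"translation": [0,0,0],"rot": [0,0,0],"grip": 0.035},
    {"translation": [0,0,0],"rot": [0,0,0],"grip": 0.045},
    {"translation": [0,0,0],"rot": [0,0,0],"grip": 0.055},
    {"translation": [0,0,0],"rot": [0,0,0],"grip": 0.06},
  ],
)

```text
t: 26.93
eef_pos: [0.4783, -0.3416, 0.0614]
tool_rot: [0.0, 0.921, 0.39, 0.0]
contact_force: [0.4, 0.9, -0.3]
gripper_width: 0.702
```

Emit:
send_rows(
  commands=[
    {"translation": [0,0,0],"rot": [0,0,0],"grip": 0.06},
    {"translation": [0,0,-0.02],"rot": [0,0,0],"grip": 0.06},
    {"translation": [0,0,-0.03],"rot": [0,0,0],"grip": 0.06},
    {"translation": [0,0,-0.03],"rot": [0,0,0],"grip": 0.06},
    {"translation": [0,0,-0.03],"rot": [0,0,0],"grip": 0.06},
  ],
)

```text
t: 27.35
eef_pos: [0.4778, -0.3415, 0.1723]
tool_rot: [-0.0, 0.921, 0.39, -0.0]
contact_force: [0.7, -0.4, 0.4]
gripper_width: 0.7
```

```bash
python3 look.py w17; python3 chk.py w17 .479 -.341 .079; python3 meas.py w17|grep -v none; python3 go.py .439 -.1485 .17 80
```

```text
w17 c 0.4769 -0.3419 r 0.0129 z 0.0784 slope 0.026 -0.026 n 827
ringB pix [456.  18.] c 0.4385 -0.1523 r 0.0264 ztop 0.0294 
bottle pix [560. 101.] c 0.5421 -0.1562 r 0.0128 ztop 0.0695 
t 27.40 pos [ 0.4804 -0.3438  0.1783] theta 45.82 tilt [ 0.0071 -0.0038] F [ 2.  -1.8  4. ] w 0.0601 q [ 0.12  0.45  0.52  1.86 -0.28  0.89  1.57]
delta tool [ 0.1112 -0.1659  0.0073] norm 0.200
rz -34.18
```

View pics/w17.png

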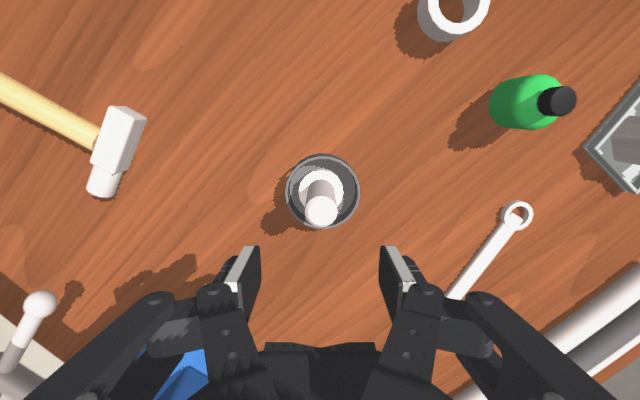

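The pin stands upright in the tin, with its top at (322,210). Next is ring B, keeping the same jaw angle because the bottle is well clear of it.

Emit:
send_rows(
  commands=[
    {"translation": [0.022,-0.033,0],"rot": [0,0,0],"grip": 0.072},
    {"translation": [0.022,-0.033,0],"rot": [0,0,0],"grip": 0.072},
    {"translation": [0.022,-0.033,0],"rot": [0,0,0],"grip": 0.072},
    {"translation": [0.022,-0.033,0],"rot": [0,0,0],"grip": 0.072},
    {"translation": [0.022,-0.033,0],"rot": [0,0,0],"grip": 0.072},
  ],
)

```text
t: 27.82
eef_pos: [0.4356, -0.1461, 0.1712]
tool_rot: [0.0, 0.921, 0.39, 0.0]
contact_force: [1.1, 1.2, 0.1]
gripper_width: 0.844
```

Emit:
send_rows(
  commands=[
    {"translation": [0,0,0.02],"rot": [0,0,0],"grip": 0.072},
    {"translation": [0,0,0.025],"rot": [0,0,0],"grip": 0.072},
    {"translation": [0,0,0.025],"rot": [0,0,0],"grip": 0.072},
    {"translation": [0,0,0.01],"rot": [0,0,0],"grip": 0.072},
    {"translation": [0,0,0],"rot": [0,0,0],"grip": 0.072},
  ],
)

```text
t: 28.23
eef_pos: [0.4348, -0.1475, 0.0896]
tool_rot: [-0.001, 0.921, 0.39, -0.002]
contact_force: [0.8, 0.1, 1.0]
gripper_width: 0.843
```

```bash
python3 look.py w18;  python3 meas.py w18|grep -v none; python3 go.py .4385 -.1495 .031 46
```

```text
ringB pix [323. 231.] c 0.4373 -0.1496 r 0.0262 ztop 0.0296 
bottle pix [451. 373.] c 0.5489 -0.1476 r 0.0058 ztop 0.0700 
t 28.28 pos [ 0.4356 -0.1479  0.0908] theta 45.83 tilt [-0.0024 -0.    ] F [ 0.6 -0.8  0.4] w 0.0719 q [-0.18  0.39  0.44  2.21 -0.3   0.6   1.29]
delta tool [0.001  0.0032 0.0598] norm 0.060
rz -0.17
```

View pics/w18.png

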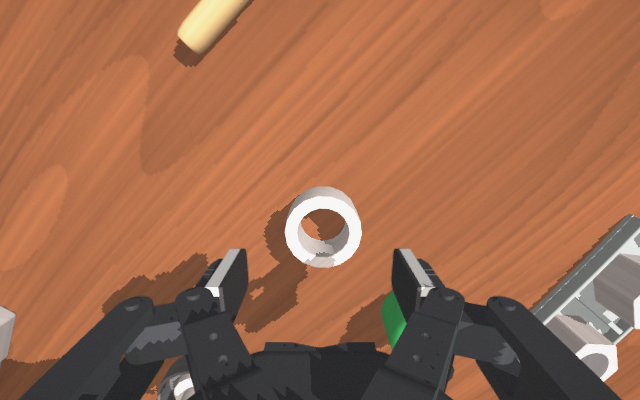

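Emit:
send_rows(
  commands=[
    {"translation": [0,0.002,0.02],"rot": [0,0,0],"grip": 0.072},
    {"translation": [0,0,0.018],"rot": [0,0,0],"grip": 0.072},
    {"translation": [0,0,0.012],"rot": [0,0,0],"grip": 0.072},
    {"translation": [0,0,0.008],"rot": [0,0,0],"grip": 0.072},
    {"translation": [0,0,0.003],"rot": [0,0,0],"grip": 0.072},
  ],
)

```text
t: 28.7
eef_pos: [0.4382, -0.1495, 0.0305]
tool_rot: [0.0, 0.921, 0.389, 0.0]
contact_force: [0.2, 0.3, -0.2]
gripper_width: 0.843
```

Emit:
send_rows(
  commands=[
    {"translation": [0,0,0],"rot": [0,0,0],"grip": 0.03},
    {"translation": [0,0,0],"rot": [0,0,0],"grip": 0.03},
    {"translation": [0,0,0],"rot": [0,0,0],"grip": 0.03},
    {"translation": [0,0,0],"rot": [0,0,0],"grip": 0.03},
    {"translation": [0,0,0],"rot": [0,0,0],"grip": 0.03},
  ],
)

```text
t: 29.12
eef_pos: [0.4386, -0.1493, 0.0317]
tool_rot: [0.0, 0.921, 0.39, 0.001]
contact_force: [-0.6, 0.1, 5.6]
gripper_width: 0.572
```

```bash
python3 go.py
```

```text
t 29.12 pos [ 0.4386 -0.1493  0.0317] theta 45.87 tilt [ 0.0019 -0.    ] F [-0.6  0.1  5.6] w 0.0489 q [-0.09  0.51  0.35  2.22 -0.39  0.46  1.37]
```

Emit:
send_rows(
  commands=[
    {"translation": [0,0,-0.02],"rot": [0,0,0],"grip": 0.03},
    {"translation": [0,0,-0.03],"rot": [0,0,0],"grip": 0.03},
    {"translation": [0,0,-0.035],"rot": [0,0,0],"grip": 0.03},
    {"translation": [0,0,-0.035],"rot": [0,0,0],"grip": 0.03},
    {"translation": [0,0,0],"rot": [0,0,7],"grip": 0.03},
  ],
)

```text
t: 29.53
eef_pos: [0.4411, -0.1504, 0.1564]
tool_rot: [0.002, 0.943, 0.332, 0.005]
contact_force: [0.8, 0.0, -2.6]
gripper_width: 0.571
```

Emit:
send_rows(
  commands=[
    {"translation": [0,0,0],"rot": [0,0,7],"grip": 0.03},
    {"translation": [0,0,0],"rot": [0,0,7],"grip": 0.03},
    {"translation": [0,0,0],"rot": [0,0,7],"grip": 0.03},
    {"translation": [0,0,0],"rot": [0,0,7],"grip": 0.03},
    {"translation": [0,0,0],"rot": [0,0,7],"grip": 0.03},
  ],
)

```text
t: 29.95
eef_pos: [0.4376, -0.149, 0.151]
tool_rot: [-0.0, 1.0, 0.031, 0.0]
contact_force: [0.6, -0.0, -2.9]
gripper_width: 0.573
```

```bash
python3 go.py .4905 .303 .15 4
```

```text
t 29.95 pos [ 0.4376 -0.149   0.151 ] theta 3.52 tilt [0.0007 0.0007] F [ 0.6 -0.  -2.9] w 0.0489 q [-0.39  0.31  0.7   2.18 -0.3   0.74  0.57]
delta tool [ 0.0806 -0.4479  0.0014] norm 0.455
rz -0.48
```

Emit:
send_rows(
  commands=[
    {"translation": [0.0067,-0.0373,0],"rot": [0,0,0],"grip": 0.03},
    {"translation": [0.0067,-0.0373,0],"rot": [0,0,0],"grip": 0.03},
    {"translation": [0.0067,-0.0373,0],"rot": [0,0,0],"grip": 0.03},
    {"translation": [0.0067,-0.0373,0],"rot": [0,0,0],"grip": 0.03},
    {"translation": [0.0067,-0.0373,0],"rot": [0,0,0],"grip": 0.03},
  ],
)

```text
t: 30.37
eef_pos: [0.4583, 0.041, 0.1511]
tool_rot: [-0.0, 0.999, 0.034, 0.0]
contact_force: [0.1, 0.4, -2.8]
gripper_width: 0.574
```

Emit:
send_rows(
  commands=[
    {"translation": [0.0067,-0.0373,0],"rot": [0,0,0],"grip": 0.03},
    {"translation": [0.0067,-0.0373,0],"rot": [0,0,0],"grip": 0.03},
    {"translation": [0.0067,-0.0373,0],"rot": [0,0,0],"grip": 0.03},
    {"translation": [0.0067,-0.0373,0],"rot": [0,0,0],"grip": 0.03},
    {"translation": [0.0067,-0.0373,0],"rot": [0,0,0],"grip": 0.03},
  ],
)

```text
t: 30.78
eef_pos: [0.479, 0.2295, 0.1511]
tool_rot: [-0.0, 0.999, 0.034, 0.0]
contact_force: [0.9, -1.1, -2.0]
gripper_width: 0.572
```

Emit:
send_rows(
  commands=[
    {"translation": [0.0067,-0.0373,0],"rot": [0,0,0],"grip": 0.03},
    {"translation": [0.0067,-0.0373,0],"rot": [0,0,0],"grip": 0.03},
    {"translation": [0,0,0],"rot": [0,0,0],"grip": 0.03},
    {"translation": [0,0,0],"rot": [0,0,0],"grip": 0.03},
    {"translation": [0,0,0],"rot": [0,0,0],"grip": 0.03},
  ],
)

```text
t: 31.2
eef_pos: [0.4874, 0.3023, 0.1506]
tool_rot: [0.0, 0.999, 0.034, -0.0]
contact_force: [0.4, -0.7, -2.7]
gripper_width: 0.574
```

```bash
python3 go.py .4905 .303 .069 4; python3 look.py w19; python3 look.py s19 side
```

```text
t 31.20 pos [0.4874 0.3023 0.1506] theta 3.88 tilt [-0.0003 -0.0007] F [ 0.4 -0.7 -2.7] w 0.0491 q [-1.1   0.48  0.57  1.92 -0.34  0.84 -0.28]
delta tool [ 0.0031 -0.0006  0.0816] norm 0.082
rz -0.12
```

View pics/w19.png

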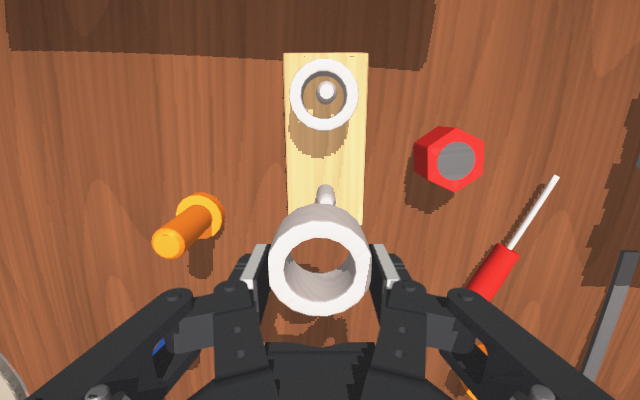

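Emit:
send_rows(
  commands=[
    {"translation": [0.003,-0.001,0.02],"rot": [0,0,0],"grip": 0.03},
    {"translation": [0,0,0.02],"rot": [0,0,0],"grip": 0.03},
    {"translation": [0,0,0.02],"rot": [0,0,0],"grip": 0.03},
    {"translation": [0,0,0.01],"rot": [0,0,0],"grip": 0.03},
    {"translation": [0,0,0.01],"rot": [0,0,0],"grip": 0.03},
  ],
)

```text
t: 31.72
eef_pos: [0.4907, 0.3027, 0.0698]
tool_rot: [0.0, 0.999, 0.033, -0.0]
contact_force: [0.5, 0.9, -3.2]
gripper_width: 0.574
```

```bash
python3 go.py .4905 .303 .044 4; python3 look.py w20;python3 - <<'E'
from h import *
c=dict(np.load("w20.npz"));P=cloud(c)
m=(np.hypot(P[...,0]-.4905,P[...,1]-.303)<.014)&(P[...,2]>.04)&(P[...,2]<.051)
print(m.sum(),P[m].mean(0).round(4))
E
```

```text
t 31.72 pos [0.4907 0.3027 0.0698] theta 3.77 tilt [-0.0007 -0.0007] F [ 0.5  0.9 -3.2] w 0.0490 q [-1.03  0.6   0.49  1.95 -0.43  0.69 -0.21]
delta tool [-0.0001 -0.0003  0.0258] norm 0.026
rz -0.23
429 [0.491  0.3048 0.0468]
```

View pics/w20.png

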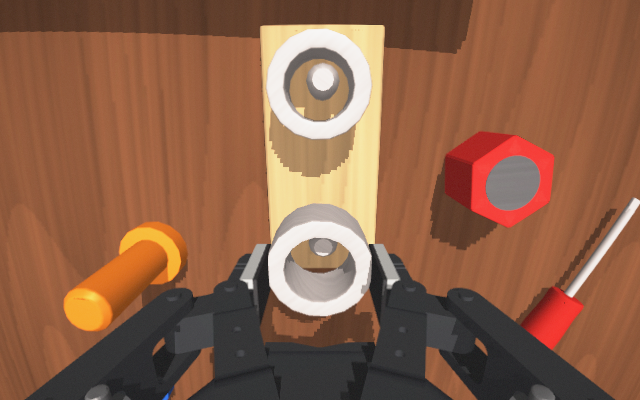

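The second post's tip shows in the bore at (323,246). I'll lower, release and retreat.

Emit:
send_rows(
  commands=[
    {"translation": [0,-0.001,0.012],"rot": [0,0,0],"grip": 0.03},
    {"translation": [0,0,0.008],"rot": [0,0,0],"grip": 0.03},
    {"translation": [0,0,0.003],"rot": [0,0,0],"grip": 0.03},
    {"translation": [0,0,0.001],"rot": [0,0,0],"grip": 0.03},
    {"translation": [0,0,0.001],"rot": [0,0,0],"grip": 0.03},
  ],
)

```text
t: 32.18
eef_pos: [0.4909, 0.3052, 0.0455]
tool_rot: [-0.0, 0.999, 0.034, 0.0]
contact_force: [0.4, 0.2, -2.8]
gripper_width: 0.571
```

Emit:
send_rows(
  commands=[
    {"translation": [0,0,0.001],"rot": [0,0,0],"grip": 0.03},
    {"translation": [0,0,0.001],"rot": [0,0,0],"grip": 0.03},
    {"translation": [0,0,0.001],"rot": [0,0,0],"grip": 0.03},
    {"translation": [0,0,0],"rot": [0,0,0],"grip": 0.03},
    {"translation": [0,0,0],"rot": [0,0,0],"grip": 0.03},
  ],
)

```text
t: 32.6
eef_pos: [0.491, 0.3054, 0.0438]
tool_rot: [-0.001, 0.999, 0.034, 0.0]
contact_force: [-3.0, -1.2, 9.2]
gripper_width: 0.568
```

Emit:
send_rows(
  commands=[
    {"translation": [0,0,0],"rot": [0,0,0],"grip": 0.055},
    {"translation": [0,0,0],"rot": [0,0,0],"grip": 0.06},
    {"translation": [0,0,0],"rot": [0,0,0],"grip": 0.07},
    {"translation": [0,0,0],"rot": [0,0,0],"grip": 0.07},
    {"translation": [0,0,0],"rot": [0,0,0],"grip": 0.07},
  ],
)

```text
t: 33.02
eef_pos: [0.4908, 0.3052, 0.0424]
tool_rot: [-0.0, 0.999, 0.034, 0.0]
contact_force: [-0.0, -0.7, 0.0]
gripper_width: 0.817
```

Emit:
send_rows(
  commands=[
    {"translation": [0,0,-0.02],"rot": [0,0,0],"grip": 0.075},
    {"translation": [0,0,-0.04],"rot": [0,0,0],"grip": 0.075},
    {"translation": [0,0,-0.04],"rot": [0,0,0],"grip": 0.075},
    {"translation": [0,0,-0.04],"rot": [0,0,0],"grip": 0.075},
    {"translation": [0,0,0],"rot": [0,0,0],"grip": 0.075},
  ],
)

```text
t: 33.43
eef_pos: [0.4948, 0.3067, 0.1898]
tool_rot: [-0.004, 0.999, 0.033, 0.005]
contact_force: [1.0, 0.3, 0.9]
gripper_width: 0.878
```

Emit:
send_rows(
  commands=[
    {"translation": [0,-0.02,-0.03],"rot": [0,0,0],"grip": 0.075},
    {"translation": [0,-0.03,-0.02],"rot": [0,0,0],"grip": 0.075},
    {"translation": [0,0,0],"rot": [0,0,0],"grip": 0.075},
    {"translation": [0,0,0],"rot": [0,0,0],"grip": 0.075},
    {"translation": [0,0,0],"rot": [0,0,0],"grip": 0.075},
  ],
)

```text
t: 33.85
eef_pos: [0.487, 0.3546, 0.2319]
tool_rot: [0.0, 0.999, 0.034, -0.0]
contact_force: [-0.5, -0.5, -0.5]
gripper_width: 0.878
```

```bash
python3 go.py; for c in wrist top side; do python3 look.py f_$c $c; done; for c in wrist top side; do echo $c rings posts nuts pin bottle;
for a in ".485 .386 .042" ".491 .303 .042" ".651 -.005 .042" ".662 -.077 .042" ".478 -.342 .079" ".5425 -.153 .07"; do python3 chk.py f_$c $a; done; done
python3 - <<'E'
import cv2
b=cv2.imread("pics/f_side.png")[90:370,220:420]
cv2.imwrite("pics/f_sidec.png",cv2.resize(b,None,fx=2.1,fy=2.1,interpolation=cv2.INTER_CUBIC))
E
```

```text
t 33.85 pos [0.487  0.3546 0.2319] theta 3.89 tilt [-0.0004 -0.0007] F [-0.5 -0.5 -0.5] w 0.0750 q [-1.2   0.43  0.62  1.78 -0.28  1.02 -0.4 ]
wrist rings posts nuts pin bottle
f_wrist c 0.4839 0.3864 r 0.0258 z 0.0415 slope 0.000 -0.000 n 1110
f_wrist c 0.4901 0.3051 r 0.0262 z 0.0415 slope 0.001 -0.002 n 940
f_wrist none
f_wrist none
f_wrist none
f_wrist none
top rings posts nuts pin bottle
f_top c 0.4844 0.3851 r 0.0265 z 0.0411 slope 0.008 -0.020 n 150
f_top c 0.4905 0.3016 r 0.0257 z 0.0414 slope -0.014 0.000 n 146
f_top c 0.6505 -0.0091 r 0.0256 z 0.0418 slope 0.008 0.001 n 220
f_top c 0.6609 -0.0781 r 0.0257 z 0.0422 slope 0.007 0.011 n 220
f_top c 0.4773 -0.3413 r 0.0128 z 0.0787 slope -0.014 0.012 n 70
f_top c 0.5426 -0.1544 r 0.0108 z 0.0697 slope -0.011 0.007 n 45
side rings posts nuts pin bottle
f_side c 0.4842 0.3821 r 0.0297 z 0.0415 slope -0.019 -0.005 n 108
f_side c 0.4875 0.3021 r 0.0289 z 0.0417 slope -0.006 0.004 n 131
f_side c 0.6505 -0.0084 r 0.0270 z 0.0418 slope 0.009 0.001 n 210
f_side c 0.6607 -0.0777 r 0.0271 z 0.0423 slope 0.013 0.016 n 234
f_side c 0.4778 -0.3433 r 0.0130 z 0.0782 slope -0.009 0.023 n 106
f_side c 0.5440 -0.1555 r 0.0125 z 0.0697 slope 0.054 0.063 n 62
```

View pics/f_wrist.png

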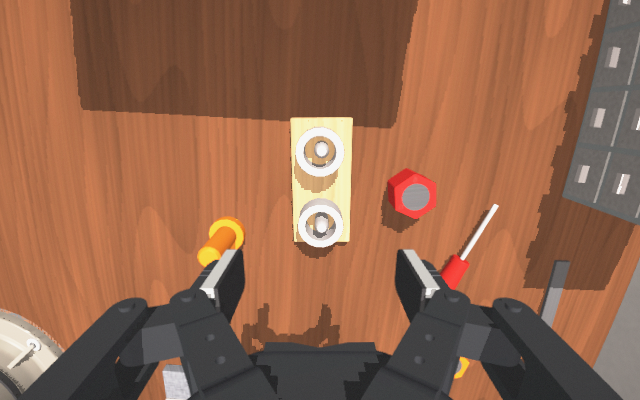

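View pics/f_sidec.png

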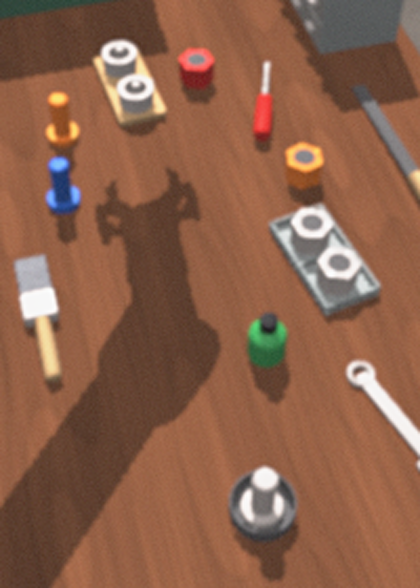

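All five parts are placed at the expected heights, the arm is clear, and the bottle is standing upright.

```bash
python3 - <<'E'
from station import *
print(hand_in())
E
```

```text
the job is handed in; nothing more can be done
None
```

All five parts are in their holders, and I handed the job in at about 34 s of the 120 s. No verdict came back.

**What I did:** I put the two steel nuts in the two tray compartments, the two rings over the two posts and down onto the board, and the steel pin upright in the tin. I did not touch the orange, red or blue look-alikes or the oil bottle.

**Last checks**, from the top and side cameras, plus the wrist camera for the rings:

| Part | Top height measured | Top height expected | Distance from target | Allowed |
|---|---|---|---|---|
| Nuts | 42 mm | 42 mm | about 2–5 mm | 18 mm per axis |
| Rings | 41–42 mm | 42 mm | about 1–4 mm | 11.5 mm per axis |
| Pin | 78–79 mm | 79 mm | about 2–3 mm | 14 mm per axis |

- **Tilt:** Every part's top face measured flat within 0.03 rad, against a limit of 0.12 rad.
- **Bottle:** It is upright where it started. The side view gave a slope of about 0.08 rad on its small cap, but the top view shows 0.01 rad, so I take that as noise.
- **Disagreement:** The cameras differ by up to about 4 mm on ring and post positions. Part of this is that the rings hid the posts in some views. It is well inside the tolerances.
- **Forces:** The highest contact force I saw reported was about 12 N, while setting the pin down.

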